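# Lay the red coating bar on the drawdown board

## Task

Set up for a paint drawdown: snap the coating bar with the red end caps forward out of its two spring clips on the sloping rack, not endways through them, and lay it gently across the card at the head of the drawdown board. It must lie flat and square, touching both card clips and centred between them; let go of it there. Leave the other bars in their clips, and the jar and the palette knife where they are.

Things in the scene. Friction and masses are not known exactly. Their poses are not given: they have to be found in the camera images.
- rack: Fixed dark navy bench stand, foot plate 185 x 250 x 8 mm. Origin: on the bench at the middle of the foot; +x points away from its low front edge, z up. Its front slopes 35 degrees from horizontal, rising towards +x. Two aluminium rails cross it along y, 120 mm apart up the slope, each with three sprung steel C-clips. Three bars lie side by side in them, running up the slope.
- rack_face: Sloping plane of the clipped bars' axes. Origin: mid-rack, level with the bars' middles, 98 mm above the bench. x points up the slope along the bars; y across the rack (bars at y = -75, 0, +75 mm); z straight out of the clips' mouths, the way a bar snaps out (upward and to the rack's front, 35 degrees off vertical). Between the rails (98 mm clear) the rack is open behind the bars.
- bar_red: Steel wire-wound coating bar with red caps: 200 mm long, 16 mm diameter, 0.22 to 0.37 kg. Origin: its middle, on its axis; x runs along the bar (up the slope at the start). The last 22 mm at each end are hexagonal caps, 16 mm across flats, so it does not roll; in the rack two cap flats are parallel to the slope. It starts in any of the three clip places, lower end on the ledge.
- bar_yellow: The same bar with yellow caps, in another clip place; to be left there.
- bar_blue: The same bar with blue caps, in another clip place; to be left there.
- board: Fixed drawdown board, grey plate 250 mm (x) x 215 mm (y), top 12 mm above the bench, a thin black and white card flat on it. Origin: on the bench under its middle; x points to its head, where two steel card clips stand, each 32 mm wide, centred at y = -54 and +54 mm (76 mm free between). A bar lying against both has its axis at x = 77 mm, 20 mm above the bench, along y.
- stop (a point): Point on the board's top surface midway between the two card clips, in the plane of their upright front faces (18 mm tall, facing board -x, at board x = +85 mm). The clips' levers slope up behind the faces to about 30 mm above the board.
- jar: Jar of dark red pigment with black lid, 84 mm diameter, 105 mm tall, standing on the bench; origin under its middle. Leave it.
- knife: Palette knife lying on the bench, about 195 mm long, wooden handle 18 mm thick to its -x, steel blade to its +x; origin under the ferrule. Leave it.
- clip_low (a point): Middle of the lower row of clips, on the bars' axis plane (rack_face x = -60 mm). A clip is 14 mm long along the bar, about 22 mm wide over its lips, which stand 13 mm out from the bar's axis; its seat is 8 mm behind the axis. A bar's lower end rests on a ledge plate that ends 2 mm behind the axis.
- clip_high (a point): Middle of the upper row of clips (rack_face x = +60 mm). A bar's two clips together let go at a pull of roughly 10 to 18 N along rack_face z (bar's weight included): the pull is felt over the first 5 mm, fades as the lips snap past, and is gone by 10 to 15 mm. A bar is fully clear once its axis is 24 mm out.

How it is judged:
By the outcome, as a careful person would: the job done as asked, in the order asked, and still so for the second after the job is handed in, with the robot touching nothing.
It also fails if it takes over 56 s, if anything falls off the work surface, if the arm or the gripper's body presses on something with over 40 N, if the wrist force passes 120 N, or if a joint passes its speed limit or range.

## Robot

A 7-joint arm with a two-finger parallel gripper is mounted at the origin on the work surface. World frame = base frame: x ahead of the robot, y to its left, z up, the work surface at z = 0. Lengths are in m, angles in rad, forces in N, time in s.
With the tool pointing down it reaches from about 0.425 to 0.925 m from the base axis. Payload 6.8 kg.
Tool frame: the origin (TCP) lies midway between the tips of the shut fingers; the grasp point (between the pads) lies 19 mm behind it (r.grip_point_offset is the z of the grasp point in the tool frame, in m); z points along the fingers, y is the direction in which the jaws open and shut (so a half turn about z gives the same grasp; the last joint's range is limited). The gripper opens to 85 mm and grips with 20 to 120 N. Pads are 22 mm wide; open, the fingers measure 114 mm over their backs; the gripper's body (76 mm by 85 mm) begins 54 mm behind the grasp point. The pads swing forward as they close: fully open they stand 13 mm farther back than shut.
Start: joints at [-1.357, 0.477, 0.022, 1.555, -0.011, 1.109, -0.083], TCP at [0.213, 0.64, 0.231] pointing down, gripper open.
Joint ranges: [-2.96, 2.96], [-0.34, 2.1], [-1.41, 1.46], [0.24, 2.44], [-1.37, 4.51], [0.17, 1.92], [-2.96, 2.96]. Speed limits (rad/s): [2.39, 2.39, 3.14, 3.14, 3.14, 3.14, 3.14].

## Interface

Orientations are given as a 3x3 rotation matrix whose columns are the frame's x, y, z axes.
In Python, from workcell import r gives the robot as it stands.
- The arm moves only by the tool jog_arm, never from a script. Its arguments are lists of equal length, an entry for each row: "turn": the turn, a rotation vector about the tool's x, y, z in degrees, a list of three; "offset": the shift along the tool's x, y, z in cm, a list of three; "fingers": the finger opening in cm, from 0 to 8.54. A call has 1 to 8 rows; each row is the pose to reach, as a shift and turn from the pose commanded when the call began, along the tool's axes at that moment; what a row does not reach only later rows make up. A row lasts 1/8 s, in which the tool goes at most 62.5 mm and 10.7 degrees, less where a joint would pass 70% of its speed; a pose out of reach is approached as far as the arm can. A call with a gripper value outside its range is refused whole. The fingers move at their own pace and stop on an object; "force" is the grip in N (left out, the last holds). Time passes only in rows, so rows that repeat a pose let the fingers close. It gives the time, the measured TCP pose, the force and the opening at its end, in the units of the state.
- r.read_state(): the state, without advancing time (a new reading comes with each control period).
- r.read_camera(name): name is "scene" or "top"; returns the picture (480x640x3 uint8, red, green, blue); there is no depth.
- r.camera_params(name): a dict with "fovy" (degrees; the focal length in pixels is half the picture's height over the tangent of half this angle, whatever the lens; pixels are square), "cx", "cy" (the principal point, pixels), "extrinsics" (4x4, takes a point from world to camera coordinates). Camera axes: x right, y up, looking along -z (the intrinsics and any distortion apply to the point x, -y, -z); pixel columns grow to the right and rows downward; lengths in m; the calibration is good to about 2 mm. A picture is of the moment at which its call begins. camera_params takes no time and is no camera call.
- r.close_job(): hands the job in, once; it reports no verdict.
The state is a dict: "time": time; "qpos": joint angles; "qvel": joint speeds; "effort": joint torques, N m; "eef_pos": TCP position; "tool_rot": TCP orientation; "wrist_force": force on the tool from outside, world axes, zero at the start; "ft_torque": the same for the moment, N m; "width": finger opening in m.
Only numpy, scipy, OpenCV 4.12 (cv2) and the standard library are available. Lean on these libraries where they do the work, as an engineer would, in place of code of your own. Each camera call takes 0.05 s, during which the arm holds its last target.

## Working session

There is one attempt and no reset: what is moved stays moved. The work goes in short steps, Python scripts to look and compute and a tool call to move; the robot and the scene stay as the last step left them, time stands still between calls to the robot, and variables do not carry over. Pictures are saved under pics/ and viewed, and the job is handed in when it is done.

Besides the shell and the picture viewer there is one more tool, called in YAML: its name, and indented under it one key for each argument. jog_arm: Moves the arm, as the interface text tells. Its arguments: {"type":"object","properties":{"turn":{"type":"array"},"offset":{"type":"array"},"fingers":{"type":"array"},"force":{"type":"number"}},"required":["turn","offset","fingers"]}

```bash
ls; mkdir -p pics; python3 - <<'E'
from workcell import r
import cv2,numpy as np
np.set_printoptions(precision=4,suppress=True)
s=r.read_state();print(s)
for n in("scene","top"):
    p=r.camera_params(n);print(n,p)
    im=r.read_camera(n);np.save(f'pics/{n}0.npy',im);cv2.imwrite(f'pics/{n}0.png',im[:,:,::-1])
E
```

```text
pics
{'time': 0.0, 'qpos': array([-1.3571,  0.4778,  0.0224,  1.5565, -0.0115,  1.1093, -0.0831]), 'qvel': array([ 0.0009,  0.0011,  0.001 , -0.0004, -0.0019,  0.0003,  0.0004]), 'effort': array([ -0.0002, -59.6452,   1.6073, -28.1199,   0.0123,   0.0094,
        -0.    ]), 'eef_pos': array([0.2133, 0.6398, 0.2303]), 'tool_rot': array([[-0.9487,  0.3162, -0.0004],
       [ 0.3162,  0.9487, -0.0017],
       [-0.0001, -0.0018, -1.    ]]), 'wrist_force': array([ 0.045 ,  0.8944, -0.308 ]), 'ft_torque': array([-0.0029, -0.0851, -0.0581]), 'width': 0.08540789250153562}
scene {'fovy': 55.2539178161742, 'cx': 320.46577076459414, 'cy': 240.3847217138803, 'extrinsics': array([[ 0.2746,  0.9616, -0.0012, -0.1751],
       [-0.7297,  0.2092,  0.6509,  0.3895],
       [ 0.6262, -0.1779,  0.7591, -1.3459],
       [ 0.    ,  0.    ,  0.    ,  1.    ]])}
top {'fovy': 50.21238638174126, 'cx': 315.3097661493574, 'cy': 232.86067838152644, 'extrinsics': array([[ 0.1473, -0.9891,  0.0034, -0.0868],
       [ 0.9678,  0.1449,  0.206 , -0.6232],
       [-0.2043, -0.0271,  0.9785, -0.9894],
       [ 0.    ,  0.    ,  0.    ,  1.    ]])}
```

View pics/scene0.png

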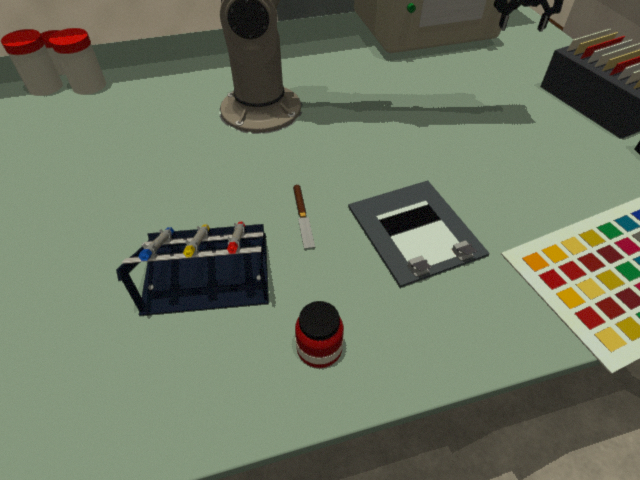

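View pics/top0.png

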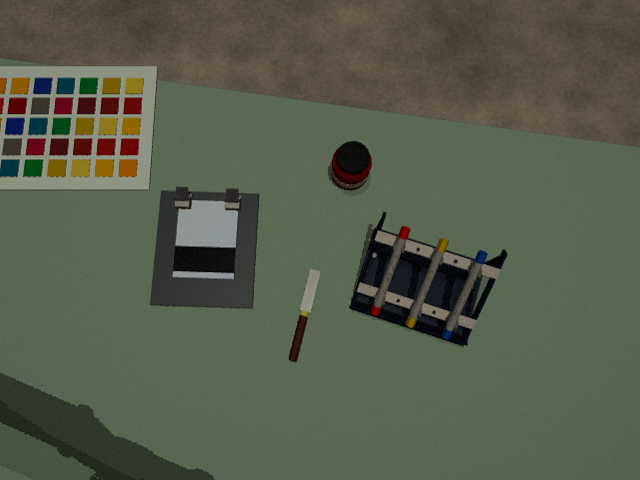

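```bash
python3 - <<'E'
import cv2,numpy as np
t=np.load('pics/top0.npy')[:,:,::-1];s=np.load('pics/scene0.npy')[:,:,::-1]
cv2.imwrite('pics/t1.png',cv2.resize(t[195:355,340:520],None,fx=4,fy=3.7,interpolation=cv2.INTER_CUBIC))
cv2.imwrite('pics/t2.png',cv2.resize(t[175:315,140:270],None,fx=4,fy=4,interpolation=cv2.INTER_CUBIC))
cv2.imwrite('pics/s1.png',cv2.resize(s[210:325,105:285],None,fx=4,fy=4,interpolation=cv2.INTER_CUBIC))
E
```

```text
(no output)
```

View pics/t1.png

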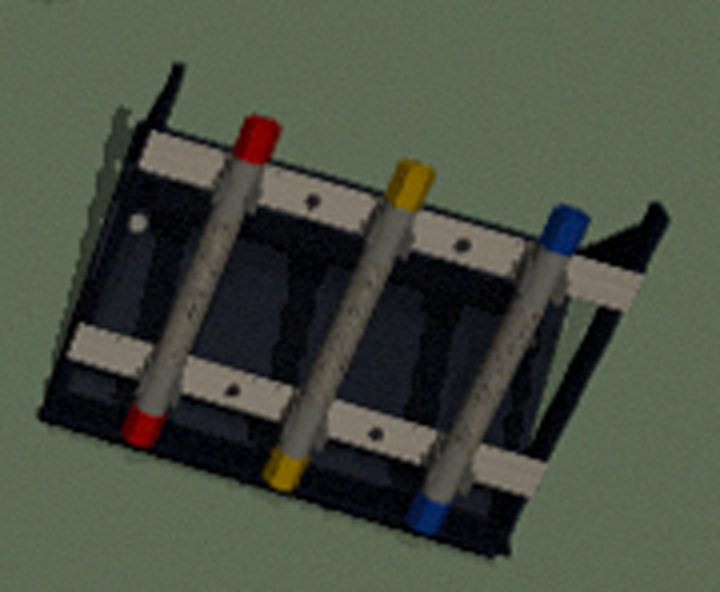

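View pics/t2.png

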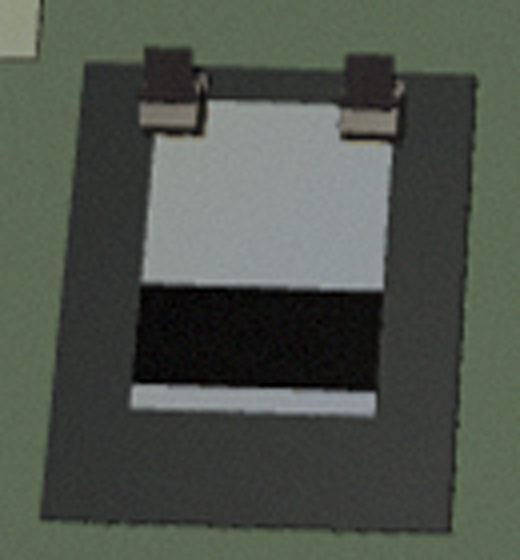

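View pics/s1.png

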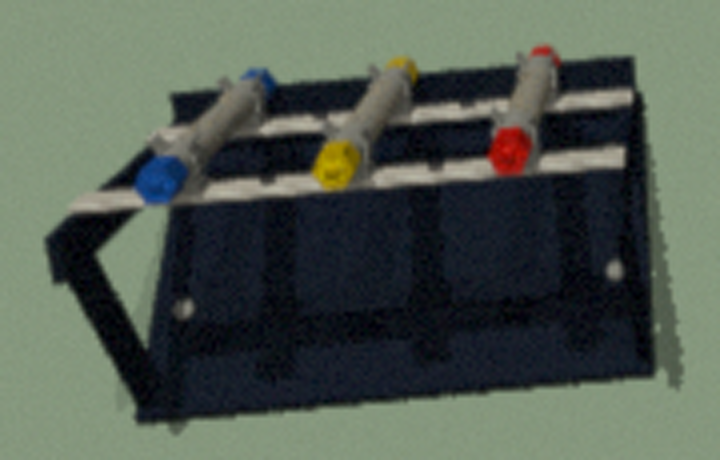

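```bash
cat > h.py <<'E'
import cv2,numpy as np
from workcell import r
np.set_printoptions(precision=4,suppress=True)
def ray(n,uv):
    p=r.camera_params(n);E=p['extrinsics'];f=240/np.tan(np.radians(p['fovy']/2))
    d=np.array([(uv[0]-p['cx'])/f,-(uv[1]-p['cy'])/f,-1.]);R=E[:3,:3]
    d=R.T@d;return -R.T@E[:3,3],d/np.linalg.norm(d)
def onz(n,uv,z):
    c,d=ray(n,uv);return c+d*(z-c[2])/d[2]
def tri(a,b):
    (c1,d1),(c2,d2)=ray('top',a),ray('scene',b)
    A=sum(np.eye(3)-np.outer(d,d) for d in(d1,d2));B=sum((np.eye(3)-np.outer(d,d))@c for c,d in((c1,d1),(c2,d2)))
    x=np.linalg.solve(A,B);return x,[np.linalg.norm(np.cross(x-c,d))*1e3 for c,d in((c1,d1),(c2,d2))]
def proj(n,P):
    p=r.camera_params(n);E=p['extrinsics'];f=240/np.tan(np.radians(p['fovy']/2))
    q=E[:3,:3]@np.asarray(P)+E[:3,3];return np.array([p['cx']+f*q[0]/-q[2],p['cy']-f*q[1]/-q[2]])
def blobs(im,col,roi):
    x0,y0,x1,y1=roi
    h=cv2.cvtColor(im[y0:y1,x0:x1],cv2.COLOR_RGB2HSV).astype(int);H,S,V=h[...,0],h[...,1],h[...,2]
    m={'red':((H<8)|(H>172)),'yellow':(H>18)&(H<32),'blue':(H>102)&(H<118)}[col]&(S>140)&(V>(60))
    n,l,st,ce=cv2.connectedComponentsWithStats(m.astype(np.uint8))
    return sorted([(int(st[i,4]),ce[i]+[x0,y0]) for i in range(1,n) if st[i,4]>12],key=lambda a:-a[0])
E
python3 - <<'E'
from h import *
T=np.load('pics/top0.npy');S=np.load('pics/scene0.npy')
for c in('red','yellow','blue'):
    b=blobs(T,c,(340,200,520,350))[:3];a=blobs(S,c,(105,210,285,275))[:3];print(c,b,a)
    b=sorted([x[1] for x in b[:2]],key=lambda u:u[1]);a=sorted([x[1] for x in a[:2]],key=lambda u:-u[1])
    hi=onz('top',b[0],.149);lo=onz('top',b[1],.047);d=hi-lo
    print(' hi',hi,'lo',lo,'len',np.linalg.norm(d),'yaw',np.degrees(np.arctan2(d[1],d[0])),'mid',(hi+lo)/2)
    if len(a)==2:
        for i in(0,1):print('  tri',tri(b[i],a[i]))
# board
h=cv2.cvtColor(T,cv2.COLOR_RGB2HSV).astype(int)
m=((h[...,1]<60)&(h[...,2]<90)).astype(np.uint8)
m[:170]=0;m[320:]=0;m[:,:140]=0;m[:,275:]=0
m=cv2.morphologyEx(m,cv2.MORPH_OPEN,np.ones((3,3)))
c=max(cv2.findContours(m,0,2)[0],key=cv2.contourArea)
q=cv2.approxPolyDP(cv2.convexHull(c),6,True)[:,0];print(q)
rr=cv2.minAreaRect(c);print(rr,)
for u in q:print(onz('top',u,.012))
E
```

```text
red [(119, array([403.8739, 232.4202])), (78, array([375.2564, 310.0513]))] [(103, array([232.0388, 247.4272]))]
 hi [ 0.6373 -0.1618  0.149 ] lo [ 0.4925 -0.1374  0.047 ] len 0.17880270040569013 yaw -9.586017491059662 mid [ 0.5649 -0.1496  0.098 ]
yellow [(125, array([442.088, 244.512])), (79, array([410.6582, 321.8861]))] [(110, array([188.5818, 250.6636])), (15, array([206.0667, 226.4667]))]
 hi [ 0.6248 -0.2357  0.149 ] lo [ 0.4796 -0.2111  0.047 ] len 0.17920090315821655 yaw -9.590384678980945 mid [ 0.5522 -0.2234  0.098 ]
  tri (array([ 0.6246, -0.2353,  0.1499]), [np.float64(0.16259552802064733), np.float64(0.16259552802071067)])
  tri (array([ 0.4795, -0.2084,  0.0512]), [np.float64(1.920319530692512), np.float64(1.9203195306925773)])
blue [(81, array([481.7037, 257.1111])), (48, array([447.1042, 334.2708]))] [(115, array([144.6522, 254.3826]))]
 hi [ 0.6119 -0.3115  0.149 ] lo [ 0.4659 -0.2864  0.047 ] len 0.17982721219309386 yaw -9.757971926936897 mid [ 0.5389 -0.2989  0.098 ]
[[161 190]
 [258 193]
 [252 308]
 [150 305]]
((204.38308715820312, 247.1046142578125), (103.17424011230469, 121.645751953125), 3.1798300743103027)
[0.6853 0.3577 0.012 ]
[0.7102 0.1455 0.012 ]
[0.4612 0.1153 0.012 ]
[0.4358 0.3281 0.012 ]
```

```bash
cat >> h.py <<'E'
from scipy.spatial.transform import Rotation as Ro
psi=np.radians(-9.65);a35=np.radians(35)
FX=np.array([np.cos(a35)*np.cos(psi),np.cos(a35)*np.sin(psi),np.sin(a35)]);FY=np.array([-np.sin(psi),np.cos(psi),0]);FZ=np.cross(FX,FY)
RG=np.column_stack([-FX,FY,-FZ])
BAR=np.array([.565,-.1495,.098])
def down(yaw):
    y=np.radians(yaw);x=np.array([np.cos(y),np.sin(y),0]);z=np.array([0,0,-1.]);return np.column_stack([x,np.cross(z,x),z])
def plan(P,R):
    s=r.read_state();R0=s['tool_rot']
    print('off cm',R0.T@(np.asarray(P)-s['eef_pos'])*100,'turn deg',np.degrees(Ro.from_matrix(R0.T@R).as_rotvec()))
E
python3 - <<'E'
from h import *
T=np.load('pics/top0.npy')
g=cv2.cvtColor(T,cv2.COLOR_RGB2GRAY)
def fit(p,q,s=1,n=30,half=6):
    # edge points along normal, subpixel strongest gradient
    p,q=np.array(p,float),np.array(q,float);d=(q-p)/np.linalg.norm(q-p);nn=np.array([-d[1],d[0]]);pts=[]
    for t in np.linspace(.08,.92,n):
        k=np.arange(-half,half+.01,.25);X=p+(q-p)*t+k[:,None]*nn
        v=cv2.remap(cv2.GaussianBlur(g,(3,3),0).astype(np.float32),X[:,0].astype(np.float32)[None],X[:,1].astype(np.float32)[None],1)[0]
        gr=np.abs(np.gradient(v));i=gr.argmax();pts.append(X[i])
    vx,vy,x0,y0=cv2.fitLine(np.float32(pts),cv2.DIST_HUBER,0,.01,.01).ravel();return np.array([x0,y0]),np.array([vx,vy])
def cross(a,b):
    A=np.column_stack([a[1],-b[1]]);t=np.linalg.solve(A,b[0]-a[0]);return a[0]+t[0]*a[1]
c=[(161,191),(258,194),(252,308),(151,305)]
foot=fit((184,192),(224,192.8)) if 0 else fit(*[(161,191),(258,194)])
L=[foot,fit(c[1],c[2]),fit(c[2],c[3]),fit(c[3],c[0])]
K=[cross(L[i-1],L[i]) for i in range(4)]
W=np.array([onz('top',k,.012) for k in K]);print(np.array(K));print(W)
ctr=W.mean(0);ax=(W[0]+W[1]-W[2]-W[3])/2;ay=(W[0]+W[3]-W[1]-W[2])/2
print('centre',ctr,'len',np.linalg.norm(ax),np.linalg.norm(ay),'yaw',np.degrees(np.arctan2(ax[1],ax[0])),np.degrees(np.arctan2(-ay[0],ay[1])))
for u in[(182.2,208.2),(232.2,209.7)]:print('clip foot',onz('top',u,.012))
yw=np.arctan2(ax[1],ax[0]);bx=np.array([np.cos(yw),np.sin(yw),0]);by=np.array([-bx[1],bx[0],0])
for y in(-54,54):print('pred clip foot px',proj('top',ctr+.085*bx+y/1000*by))
print('bar target',ctr+.077*bx)
plan((.5,.25,.30),down(170))
E
```

```text
[[160.6962 190.0545]
 [259.052  192.825 ]
 [252.5703 308.523 ]
 [149.4037 305.1269]]
[[0.6851 0.3584 0.012 ]
 [0.711  0.1433 0.012 ]
 [0.4603 0.1139 0.012 ]
 [0.4353 0.3293 0.012 ]]
centre [0.5729 0.2362 0.012 ] len 0.2519343272690831 0.2167286694942638 yaw 6.6574478480578785 6.734550774243726
clip foot [0.6517 0.3033 0.012 ]
clip foot [0.6645 0.1948 0.012 ]
pred clip foot px [233.1728 210.253 ]
pred clip foot px [183.7794 208.6935]
bar target [0.6494 0.2451 0.012 ]
off cm [-39.525  -27.9269  -6.9071] turn deg [-0.0938 -0.0011 -8.4394]
```

jog_arm:
  turn:
    - [0,0,-1]
    - [0,0,-2]
    - [0,0,-3]
    - [0,0,-4]
    - [0,0,-5]
    - [0,0,-6.5]
    - [0,0,-8]
    - [0,0,-8.4]
  offset:
    - [-4.9,-3.5,-1.5]
    - [-9.9,-7,-3]
    - [-14.8,-10.5,-5]
    - [-19.8,-14,-7]
    - [-24.7,-17.5,-7]
    - [-29.6,-21,-7]
    - [-34.6,-24.4,-7]
    - [-39.5,-27.9,-7]
  fingers: [8.5,8,7.5,7,6.5,6.5,6.5,6.5]
  force: 25

```text
time: 1.1
eef_pos: [0.5007, 0.2489, 0.3011]
tool_rot: [[-0.985, 0.174, -0.0], [0.174, 0.985, 0.0], [0.0, -0.0, -1.0]]
wrist_force: [0.7, 0.1, -0.5]
width: 0.0648
```

```bash
python3 - <<'E'
from h import *
s=r.read_state();print(s['time'],s['eef_pos'],s['qpos'],s['width']);print(s['tool_rot'])
print('pre',BAR+.11*FZ)
plan(BAR+.11*FZ,RG)
E
```

```text
1.1 [0.5007 0.2489 0.3011] [-0.7494  0.2243  0.2114  1.7624 -0.0511  1.1604  0.8734] 0.06483150822731157
[[-0.9848  0.1738 -0.0002]
 [ 0.1738  0.9848  0.    ]
 [ 0.0002 -0.     -1.    ]]
pre [ 0.5028 -0.1389  0.1881]
off cm [ -6.9496 -38.1594  11.3024] turn deg [ -0.1105 -35.0132  -0.3451]
```

jog_arm:
  turn:
    - [0,-5,0]
    - [0,-10,0]
    - [0,-15,0]
    - [0,-20,0]
    - [0,-25,0]
    - [0,-30,0]
    - [-0.1,-35,-0.3]
    - [-0.1,-35,-0.3]
  offset:
    - [-1,-5.5,0]
    - [-2,-11,1]
    - [-3,-16.5,2]
    - [-4,-22,3]
    - [-5,-27.5,4]
    - [-6,-33,6]
    - [-7,-38.2,8]
    - [-7,-38.2,10]
  fingers: [6.5,6.5,6.5,6.5,6.5,6.5,6.5,6.5]

```text
time: 2.1
eef_pos: [0.4984, -0.1449, 0.2166]
tool_rot: [[-0.808, 0.179, 0.561], [0.144, 0.984, -0.108], [-0.572, -0.006, -0.82]]
wrist_force: [0.9, 1.4, 0.9]
width: 0.0652
```

```bash
python3 - <<'E'
from h import *
s=r.read_state();print(s['time'],s['eef_pos'],s['qpos'],s['qvel'])
for n in("scene","top"):
    im=r.read_camera(n);np.save(f'pics/{n}1.npy',im)
    im=im[195:355,340:520] if n=='top' else im[150:300,105:285]
    cv2.imwrite(f'pics/{n}1.png',cv2.resize(im,None,fx=4,fy=3.7,interpolation=2)[:,:,::-1])
plan(BAR+.05*FZ,RG);plan(BAR-.006*FZ,RG)
print(proj('top',s['eef_pos']),proj('scene',s['eef_pos']))
E
```

```text
2.1 [ 0.4984 -0.1449  0.2166] [-0.8133 -0.0797  0.9626  2.4226  0.4666  0.1727  1.1246] [-1.734  -0.2099  1.6301  0.0005  1.4152 -0.0656 -1.3667]
off cm [1.8857 0.0451 8.53  ] turn deg [-0.1934  0.276  -0.0237]
off cm [ 1.9127  0.064  14.1299] turn deg [-0.1934  0.276  -0.0237]
[391.7851 301.4576] [223.779  166.1801]
```

View pics/top1.png

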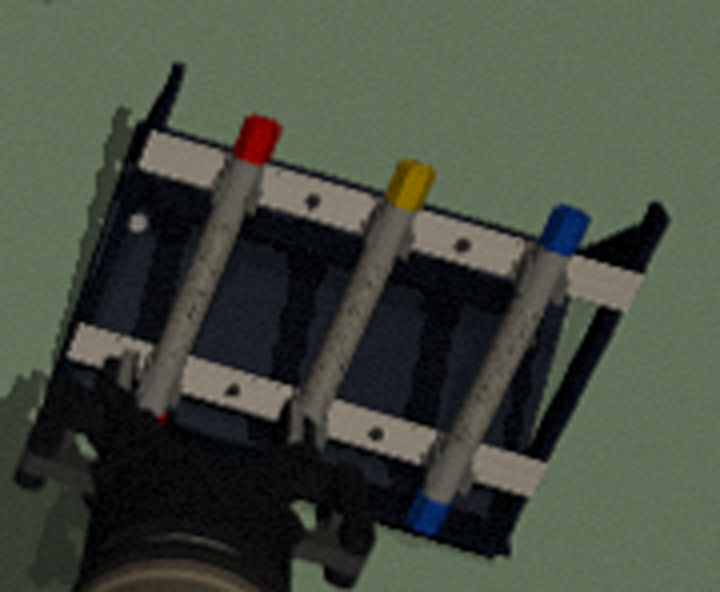

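View pics/scene1.png

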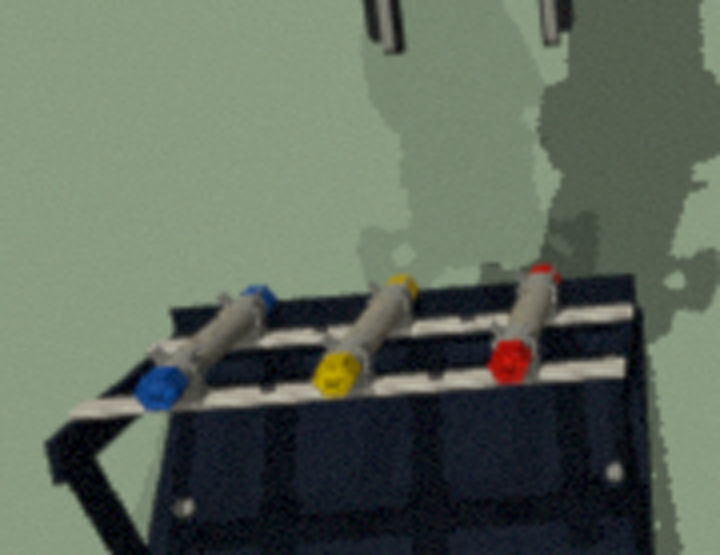

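jog_arm:
  turn:
    - [0,0,0]
    - [0,0,0]
  offset:
    - [0,0,0]
    - [0,0,0]
  fingers: [6.5,6.5]

```text
time: 2.45
eef_pos: [0.5043, -0.1394, 0.2209]
tool_rot: [[-0.803, 0.17, 0.571], [0.137, 0.985, -0.101], [-0.579, -0.003, -0.815]]
wrist_force: [-0.1, -0.0, -0.3]
width: 0.065
```

```bash
python3 - <<'E'
from h import *
s=r.read_state();print(s['time'],s['eef_pos'],s['qpos'],s['qvel'])
plan(BAR+.05*FZ,RG);plan(BAR-.006*FZ,RG)
E
```

```text
2.45 [ 0.5043 -0.1394  0.2209] [-0.8095 -0.0798  0.9463  2.4162  0.4628  0.1702  1.1242] [ 0.0098  0.001   0.008   0.0001  0.0092  0.0012 -0.0089]
off cm [2.0692 0.0577 8.5768] turn deg [-0.2179  0.4092 -0.0086]
off cm [ 2.1092  0.079  14.1767] turn deg [-0.2179  0.4092 -0.0086]
```

```bash
cat > fk.py <<'E'
from h import *
from scipy.optimize import least_squares
D=[([-1.3571,.4778,.0224,1.5565,-.0115,1.1093,-.0831],[.2133,.6398,.2303],[[-.9487,.3162,-.0004],[.3162,.9487,-.0017],[-.0001,-.0018,-1]]),
([-0.7494,0.2243,0.2114,1.7624,-0.0511,1.1604,0.8734],[0.5007,0.2489,0.3011],[[-.9848,.1738,-.0002],[.1738,.9848,0],[.0002,0,-1]])]
def fk(q,p,s):
    h,L1,L2,L3,a0,a7,dx=p[:7]
    A=Ro.from_euler('z',a0+s[0]*q[0])*Ro.from_euler('y',q[1]);P=np.array([0,0,h])+A.apply([0,0,L1])
    A=A*Ro.from_euler('z',s[1]*q[2])*Ro.from_euler('y',q[3]);P=P+A.apply([0,0,L2])
    A=A*Ro.from_euler('z',s[2]*q[4])*Ro.from_euler('y',q[5]);P=P+A.apply([dx,0,L3])
    A=A*Ro.from_euler('z',s[3]*q[6]+a7);return P,A.as_matrix()
E
python3 - <<'E'
from fk import *
import itertools
s=r.read_state();D.append((s['qpos'],s['eef_pos'],s['tool_rot']))
def res(p,s):
    o=[]
    for q,P,R in D:
        a,b=fk(q,p,s);o+=list(a-P)+list(.3*(b-np.array(R)).ravel())
    return np.array(o)
best=[]
for sg in itertools.product([-1],[1,-1],[1,-1],[1,-1]):
  for a7 in(0,1.57,3.14,-1.57):
    f=least_squares(res,[.34,.4,.4,.3,-.1,a7,0],args=(sg,));best.append((f.cost,sg,f.x))
best.sort(key=lambda b:b[0])
for b in best[:4]:print(b)
E
```

```text
(np.float64(0.00031562769457240645), (-1, -1, -1, -1), array([ 0.3482,  0.5202,  0.492 ,  0.3586, -0.0917,  1.4847,  0.0048]))
(np.float64(0.000315627694572407), (-1, -1, -1, -1), array([ 0.3482,  0.5202,  0.492 ,  0.3586, -0.0917,  1.4847,  0.0048]))
(np.float64(0.00031562769457240726), (-1, -1, -1, -1), array([ 0.3482,  0.5202,  0.492 ,  0.3586, -0.0917,  1.4847,  0.0048]))
(np.float64(0.0003156276945724087), (-1, -1, -1, -1), array([ 0.3482,  0.5202,  0.492 ,  0.3586, -0.0917,  1.4847,  0.0048]))
```

```bash
cat >> fk.py <<'E'
PP=[ 0.3482,0.5202,0.492,0.3586,-0.0917,1.4847,0.0048];SG=(-1,-1,-1,-1)
LO=np.array([-2.96,-.34,-1.41,.24,-1.37,.17,-2.96]);HI=np.array([2.96,2.1,1.46,2.44,4.51,1.92,2.96])
def ik(P,R,q0,reg=1e-3):
    f=least_squares(lambda q:np.concatenate([fk(q,PP,SG)[0]-P,.3*(fk(q,PP,SG)[1]-R).ravel(),reg*(np.array(q)-q0)]),np.clip(q0,LO+.01,HI-.01),bounds=(LO,HI))
    a,b=fk(f.x,PP,SG);return f.x,np.linalg.norm(a-P),np.degrees(Ro.from_matrix(b.T@R).magnitude())
E
python3 - <<'E'
from fk import *
q0=r.read_state()['qpos']
for d in(.11,.05,.03,-.006):
    print(d,*ik(BAR+d*FZ,RG,q0));
for t in(0,5,10,15):
    R=RG@Ro.from_euler('y',t,degrees=True).as_matrix()
    for q in(q0,np.array([.2,.0,.1,2.3,0,.3,2.])):print(t,*ik(BAR-.006*FZ,R,q))
E
```

```text
0.11 [-1.3215 -0.1956  1.46    2.44    0.8523  0.17    0.7997] 0.0131081048886973 0.28318812505067664
0.05 [-0.1655  0.1902  0.4307  2.368  -1.37    0.17    2.96  ] 0.013143466982779952 2.442991995929477
0.03 [-0.0846  0.2346  0.3478  2.3362 -1.37    0.17    2.96  ] 0.0174988224931446 3.3583740525929686
-0.006 [ 0.965   0.5147 -0.8707  2.3667  2.2207  0.3359 -0.4678] 1.9977765822899557e-05 0.00550313606940606
0 [ 0.965   0.5147 -0.8707  2.3667  2.2207  0.3359 -0.4678] 1.9977765822899557e-05 0.00550313606940606
0 [ 0.0026  0.3171  0.2568  2.2767 -1.37    0.17    2.96  ] 0.02414091891452246 4.900622888620184
5 [-0.0447  0.3496  0.296   2.2735 -1.37    0.17    2.9427] 0.007241952570988414 1.4721112906118579
5 [-0.0444  0.3496  0.2957  2.2735 -1.37    0.17    2.9428] 0.00724044383162371 1.4722432264062275
10 [ 0.0447  0.3572  0.1815  2.23   -0.7495  0.17    2.3258] 4.724224458975441e-05 0.009425787315426374
10 [ 0.0446  0.3572  0.1817  2.2301 -0.7509  0.17    2.3272] 2.844203709559297e-05 0.005701869963338668
15 [ 0.152   0.3675  0.046   2.1602 -0.2088  0.2727  1.7915] 7.6648588870864e-06 0.002405646550503835
15 [ 0.154   0.3675  0.0437  2.1602 -0.2059  0.2726  1.7889] 1.1697349709431477e-06 0.00010275839189190251
```

```bash
python3 - <<'E'
from fk import *
q0=r.read_state()['qpos'];q1=np.array([.15,.36,.05,2.16,-.2,.27,1.79])
for t in(10,12,14,16):
    R=RG@Ro.from_euler('y',t,degrees=True).as_matrix()
    for P in(BAR+.06*FZ,BAR+.03*FZ,BAR-.005*FZ,BAR+.03*FZ+[0,0,.1]):
        print(t,P,*ik(P,R,q1));
    print('  tool z',R[:,2])
# forces-axis check of model at present
print(fk(q0,PP,SG)[0]-r.read_state()['eef_pos'])
E
```

```text
10 [ 0.5311 -0.1437  0.1471] [ 0.1984  0.1888  0.0145  2.281  -0.2477  0.2461  1.8473] 8.958362336443799e-07 0.00023559985970888713
10 [ 0.548  -0.1466  0.1226] [ 0.231   0.264  -0.0274  2.2594 -0.2522  0.1912  1.8515] 1.116326812466694e-06 0.00032286462829232384
10 [ 0.5678 -0.15    0.0939] [ 0.0482  0.3545  0.1775  2.2309 -0.7367  0.17    2.3137] 2.776455182016634e-05 0.005680965443641876
10 [ 0.548  -0.1466  0.2226] [ 0.1413  0.0862  0.0666  2.1848 -0.1418  0.4416  1.7295] 1.1349373904114128e-06 0.00013948728613484982
  tool z [ 0.4166 -0.0708 -0.9063]
12 [ 0.5311 -0.1437  0.1471] [ 0.1636  0.1974  0.0479  2.2539 -0.2083  0.2982  1.8037] 5.376492981958479e-07 4.9487164319726285e-05
12 [ 0.548  -0.1466  0.1226] [ 0.1837  0.2706  0.021   2.2324 -0.2266  0.2461  1.8197] 4.791023613205097e-07 0.00012566362650393424
12 [ 0.5678 -0.15    0.0939] [ 0.2057  0.3547 -0.0099  2.2021 -0.2312  0.1909  1.8234] 6.388677012881053e-07 0.00018175671396420198
12 [ 0.548  -0.1466  0.2226] [ 0.1341  0.0993  0.0709  2.1569 -0.12    0.49    1.7058] 1.2282655392935685e-06 0.0001787462407538655
  tool z [
[... 478 characters left out ...]
1289 -0.1029  0.5378  1.687 ] 1.2958997172446459e-06 0.00020514930152994523
  tool z [ 0.3533 -0.0601 -0.9336]
16 [ 0.5311 -0.1437  0.1471] [ 0.1257  0.2186  0.0818  2.199  -0.1512  0.3995  1.7402] 7.745612690288855e-07 0.00012314146395175164
16 [ 0.548  -0.1466  0.1226] [ 0.13    0.2889  0.0738  2.1774 -0.1756  0.3514  1.7603] 4.456827350466656e-07 7.948458971737854e-05
16 [ 0.5678 -0.15    0.0939] [ 0.1405  0.3695  0.0578  2.1473 -0.1968  0.301   1.7774] 1.3390895933029348e-07 3.3647033304310086e-05
16 [ 0.548  -0.1466  0.2226] [ 0.1218  0.1286  0.0782  2.1008 -0.0893  0.585   1.6719] 1.3599459162844457e-06 0.00022449933578930396
  tool z [ 0.321  -0.0546 -0.9455]
[ 0.0005  0.0013 -0.0006]
```

```bash
cat >> h.py <<'E'
R14=RG@Ro.from_euler('y',14,degrees=True).as_matrix()
E
python3 - <<'E'
from h import *
plan(BAR+.06*FZ+[0,0,.06],R14)
E
```

```text
off cm [-1.4144  0.0358  2.6867] turn deg [-0.2158 14.4092 -0.0352]
```

jog_arm:
  turn:
    - [0,5,0]
    - [0,10,0]
    - [-0.2,14.4,0]
    - [-0.2,14.4,0]
    - [-0.2,14.4,0]
    - [-0.2,14.4,0]
  offset:
    - [-0.5,0,0]
    - [-1,0,0]
    - [-1.4,0,1]
    - [-1.4,0,2]
    - [-1.4,0,2.7]
    - [-1.4,0,2.7]
  fingers: [6.5,6.5,6.5,6.5,6.5,6.5]

```text
time: 3.2
eef_pos: [0.5303, -0.1453, 0.2056]
tool_rot: [[-0.921, 0.17, 0.351], [0.159, 0.985, -0.061], [-0.356, -0.001, -0.934]]
wrist_force: [-0.9, -1.3, -0.1]
width: 0.0649
```

```bash
python3 - <<'E'
from fk import *
s=r.read_state();print(s['time'],s['eef_pos'],s['qpos'],s['qvel'],s['wrist_force'],s['ft_torque'])
plan(BAR+.05*FZ,R14);plan(BAR-.005*FZ,R14)
for d in(.05,.03,-.005):print(ik(BAR+d*FZ,R14,s['qpos'],.003))
print('FZ in tool',R14.T@FZ)
E
```

```text
3.2 [ 0.5303 -0.1453  0.2056] [-0.7757  0.2151  1.0679  2.2002 -0.4522  0.5093  2.008 ] [-0.0437 -0.0279  0.0449  0.0093  0.0256  0.0017 -0.0174] [-0.8994 -1.2967 -0.0702] [ 0.0551  0.3427 -0.0889]
off cm [1.7963 0.1741 6.4498] turn deg [-0.0881 -0.123  -0.1398]
off cm [ 0.4543  0.1856 11.7835] turn deg [-0.0881 -0.123  -0.1398]
(array([-0.5184,  0.3201,  0.821 ,  2.222 , -0.7521,  0.429 ,  2.2919]), np.float64(4.470693884639962e-05), np.float64(0.006069409456895762))
(array([-0.4523,  0.3628,  0.7522,  2.2076, -0.823 ,  0.4094,  2.3525]), np.float64(5.310887220823661e-05), np.float64(0.007848838315433633))
(array([-0.3509,  0.433 ,  0.6417,  2.1781, -0.9289,  0.3737,  2.4432]), np.float64(6.646070521918873e-05), np.float64(0.011168971627985799))
FZ in tool [ 0.2419  0.     -0.9703]
```

jog_arm:
  turn:
    - [0,0,0]
    - [-0.1,-0.1,-0.1]
    - [-0.1,-0.1,-0.1]
    - [-0.1,-0.1,-0.1]
  offset:
    - [1,0.1,3]
    - [1.8,0.17,6]
    - [1.8,0.17,6.45]
    - [1.8,0.17,6.45]
  fingers: [6.5,6.5,6.5,6.5]

```text
time: 3.7
eef_pos: [0.5372, -0.1445, 0.1405]
tool_rot: [[-0.92, 0.168, 0.355], [0.157, 0.986, -0.059], [-0.36, 0.001, -0.933]]
wrist_force: [0.0, -0.3, 0.4]
width: 0.065
```

```bash
python3 - <<'E'
from fk import *
s=r.read_state();print(s['time'],s['eef_pos'],s['qpos'],s['wrist_force'])
plan(BAR+.02*FZ,R14);plan(BAR-.005*FZ,R14)
im=r.read_camera('scene');cv2.imwrite('pics/s2.png',cv2.resize(im[150:300,105:305],None,fx=4,fy=4,interpolation=2)[:,:,::-1])
E
```

```text
3.7 [ 0.5372 -0.1445  0.1405] [-0.5137  0.3275  0.7903  2.2406 -0.7223  0.3756  2.2475] [ 0.0019 -0.2551  0.4008]
off cm [-0.626  -0.0248  3.0397] turn deg [ 0.0574  0.0982 -0.0426]
off cm [-1.2267 -0.0268  5.4665] turn deg [ 0.0574  0.0982 -0.0426]
```

View pics/s2.png

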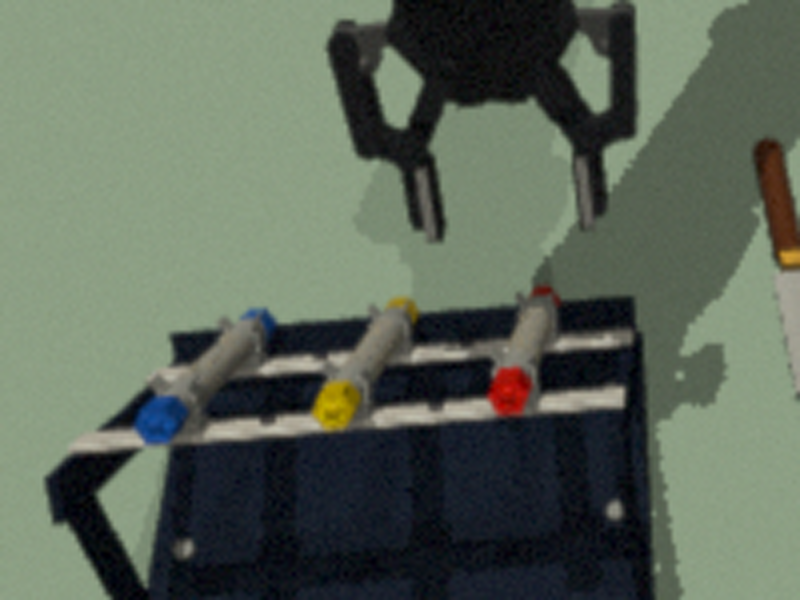

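jog_arm:
  turn:
    - [0,0,0]
    - [0,0.1,0]
    - [0,0.1,0]
    - [0,0.1,0]
    - [0,0.1,0]
  offset:
    - [-0.3,0,1.5]
    - [-0.63,0,3]
    - [-0.9,0,4.2]
    - [-1.23,0,5.4]
    - [-1.23,0,5.4]
  fingers: [6.5,6.5,6.5,6.5,6.5]

```text
time: 4.38
eef_pos: [0.5683, -0.1489, 0.0947]
tool_rot: [[-0.92, 0.166, 0.354], [0.155, 0.986, -0.059], [-0.359, 0.001, -0.933]]
wrist_force: [-0.1, 0.1, 0.3]
width: 0.0649
```

```bash
python3 - <<'E'
from fk import *
s=r.read_state();print(s['time'],s['eef_pos'],s['qpos'],s['wrist_force'])
plan(BAR-.005*FZ,R14)
for n,c in(('scene',(180,190,290,290)),('top',(350,200,460,320))):
    im=r.read_camera(n);x0,y0,x1,y1=c;cv2.imwrite(f'pics/{n}3.png',cv2.resize(im[y0:y1,x0:x1],None,fx=5,fy=5,interpolation=2)[:,:,::-1])
E
```

```text
4.375 [ 0.5683 -0.1489  0.0947] [-0.3306  0.438   0.5879  2.1939 -0.8899  0.3088  2.392 ] [-0.1028  0.1409  0.2647]
off cm [ 0.0499 -0.1127  0.0606] turn deg [0.0737 0.0348 0.0572]
```

View pics/scene3.png

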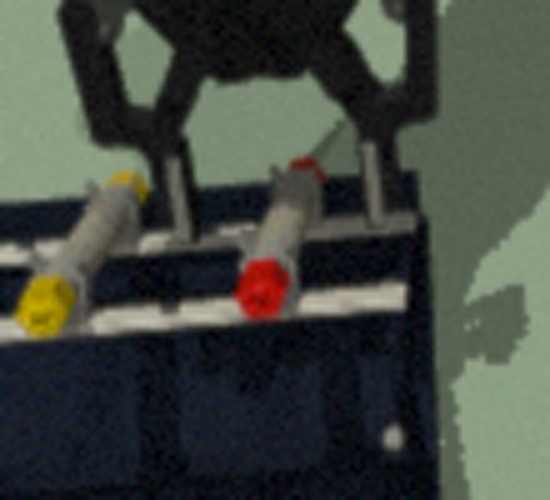

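View pics/top3.png

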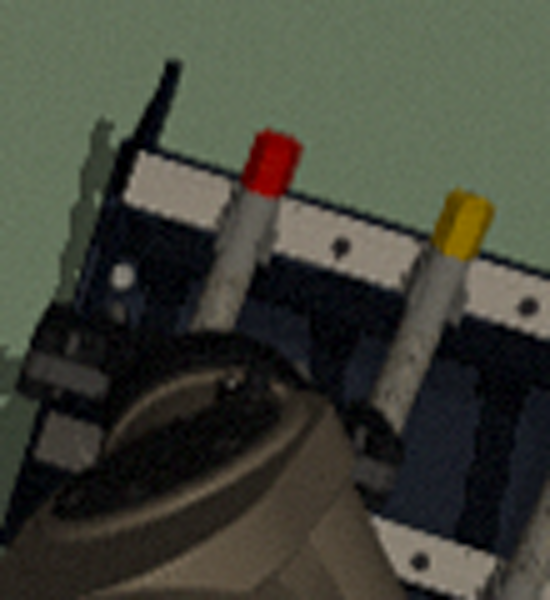

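jog_arm:
  turn:
    - [0,0,0]
    - [0,0,0]
    - [0,0,0]
    - [0,0,0]
    - [0,0,0]
    - [0,0,0]
    - [0,0,0]
  offset:
    - [0.05,-0.1,0.05]
    - [0.05,-0.1,0.05]
    - [0.05,-0.1,0.05]
    - [0.05,-0.1,0.05]
    - [0.05,-0.1,0.05]
    - [0.05,-0.1,0.05]
    - [0.05,-0.1,0.05]
  fingers: [6.5,4.5,2.8,2.2,1.5,1.2,1.2]
  force: 20

```text
time: 5.35
eef_pos: [0.5669, -0.1496, 0.0932]
tool_rot: [[-0.921, 0.167, 0.353], [0.156, 0.986, -0.058], [-0.358, 0.001, -0.934]]
wrist_force: [-1.5, 2.5, 4.6]
width: 0.0151
```

```bash
python3 - <<'E'
from fk import *
s=r.read_state();print(s['time'],s['eef_pos'],s['width'],'tool F',s['tool_rot'].T@s['wrist_force'],s['tool_rot'].T@s['ft_torque'])
plan(BAR-.005*FZ,R14)
E
```

```text
5.35 [ 0.5669 -0.1496  0.0932] 0.01505857214827797 tool F [ 0.127   2.2577 -4.9223] [-0.4093  0.5402 -0.0704]
off cm [-0.1158 -0.0177 -0.0364] turn deg [ 0.1008 -0.0514  0.027 ]
```

jog_arm:
  turn:
    - [0,0,0]
    - [0,0,0]
    - [0,0,0]
    - [0,0,0]
    - [0,0,0]
    - [0,0,0]
    - [0,0,0]
    - [0,0,0]
  offset:
    - [0,0,0]
    - [0,0,0]
    - [-0.1,0,0.25]
    - [-0.1,0,0.5]
    - [-0.1,0,0.5]
    - [-0.1,0,0.5]
    - [-0.1,0,0.5]
    - [-0.1,0,0.5]
  fingers: [3,3,3,3,1.8,1.4,1.2,1.2]
  force: 20

```text
time: 6.35
eef_pos: [0.5695, -0.1503, 0.0887]
tool_rot: [[-0.921, 0.167, 0.353], [0.156, 0.986, -0.059], [-0.357, 0.001, -0.934]]
wrist_force: [1.6, 0.4, -2.5]
width: 0.0151
```

```bash
python3 - <<'E'
from fk import *
s=r.read_state();print(s['time'],s['eef_pos'],s['width'],'tool F',s['tool_rot'].T@s['wrist_force'],s['tool_rot'].T@s['ft_torque'])
plan(BAR-.005*FZ,R14)
E
```

```text
6.35 [ 0.5695 -0.1503  0.0887] 0.015095669045979598 tool F [-0.4964  0.6686  2.8943] [-0.091   0.4729  0.0105]
off cm [-0.0319  0.0039 -0.5498] turn deg [ 0.0693 -0.0622  0.0268]
```

jog_arm:
  turn:
    - [0,0,0]
    - [0,0,0]
    - [0,0,0]
    - [0,0,0]
    - [0,0,0]
    - [0,0,0]
    - [0,0,0]
    - [0,0,0]
  offset:
    - [0,0,0]
    - [0,0,0]
    - [0,0,-0.25]
    - [0,0,-0.5]
    - [0,0,-0.5]
    - [0,0,-0.5]
    - [0,0,-0.5]
    - [0,0,-0.5]
  fingers: [2.6,2.6,2.6,2.6,1.8,1.4,1.2,1.0]
  force: 20

```text
time: 7.35
eef_pos: [0.5679, -0.1499, 0.0937]
tool_rot: [[-0.921, 0.167, 0.353], [0.156, 0.986, -0.058], [-0.358, 0.002, -0.934]]
wrist_force: [-2.2, 1.6, 6.0]
width: 0.015
```

jog_arm:
  turn:
    - [0,0,0]
    - [0,0,0]
    - [0,0,0]
  offset:
    - [0,0,0]
    - [0,0,0]
    - [0,0,0]
  fingers: [1.0,0.8,0.8]
  force: 70

```text
time: 7.72
eef_pos: [0.5679, -0.1499, 0.0939]
tool_rot: [[-0.921, 0.167, 0.353], [0.156, 0.986, -0.058], [-0.358, 0.002, -0.934]]
wrist_force: [-4.3, 2.3, 8.5]
width: 0.0131
```

```bash
python3 - <<'E'
from fk import *
s=r.read_state();print(s['time'],s['eef_pos'],s['width'],s['qpos'],'tool F',s['tool_rot'].T@s['wrist_force'],s['tool_rot'].T@s['ft_torque'])
plan(BAR-.005*FZ,R14)
print(s['tool_rot'].T@FZ*4,s['tool_rot'].T@FX)
E
```

```text
7.725 [ 0.5679 -0.1499  0.0939] 0.013066964697270752 [-0.3252  0.439   0.5847  2.1936 -0.8926  0.3094  2.3964] tool F [ 1.2676  1.6105 -9.5414] [-0.2621  0.6135 -0.0044]
off cm [ 0.0008 -0.0066 -0.0019] turn deg [ 0.1177 -0.0244  0.01  ]
[ 0.9693  0.0081 -3.8808] [-0.9702  0.0003 -0.2423]
```

jog_arm:
  turn:
    - [0,0,0]
    - [0,0,0]
    - [0,0,0]
    - [0,0,0]
    - [0,0,0]
    - [0,0,0]
    - [0,0,0]
    - [0,0,0]
  offset:
    - [0.05,0,-0.2]
    - [0.1,0,-0.4]
    - [0.15,0,-0.6]
    - [0.22,0,-0.9]
    - [0.3,0,-1.2]
    - [0.4,0,-1.6]
    - [0.5,0,-2.0]
    - [0.5,0,-2.0]
  fingers: [0.8,0.8,0.8,0.8,0.8,0.8,0.8,0.8]

```text
time: 8.72
eef_pos: [0.5558, -0.1484, 0.1105]
tool_rot: [[-0.921, 0.167, 0.353], [0.157, 0.986, -0.059], [-0.358, 0.001, -0.934]]
wrist_force: [0.2, 0.2, -2.2]
width: 0.0132
```

```bash
python3 - <<'E'
from fk import *
s=r.read_state();print(s['time'],s['eef_pos'],s['width'],s['qpos'],'tool F',s['tool_rot'].T@s['wrist_force'],s['tool_rot'].T@s['ft_torque'])
for n,c in(('scene',(180,190,290,290)),('top',(350,200,460,320))):
    im=r.read_camera(n);x0,y0,x1,y1=c;cv2.imwrite(f'pics/{n}4.png',cv2.resize(im[y0:y1,x0:x1],None,fx=5,fy=5,interpolation=2)[:,:,::-1])
E
```

```text
8.725 [ 0.5558 -0.1484  0.1105] 0.013177744462515156 [-0.3883  0.3999  0.6561  2.2135 -0.8382  0.3339  2.3492] tool F [0.5837 0.1902 2.1053] [ 0.0522  0.6003 -0.0753]
```

View pics/scene4.png

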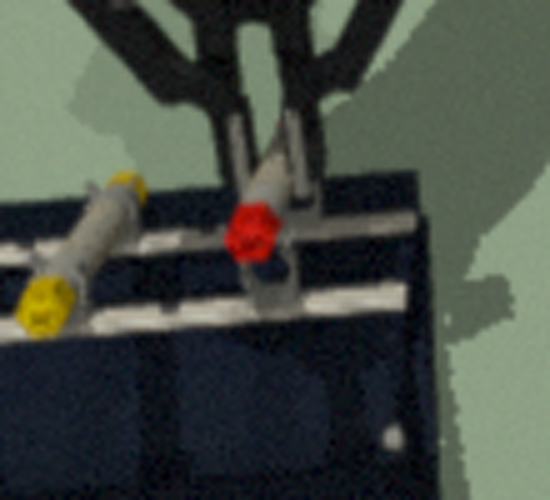

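View pics/top4.png

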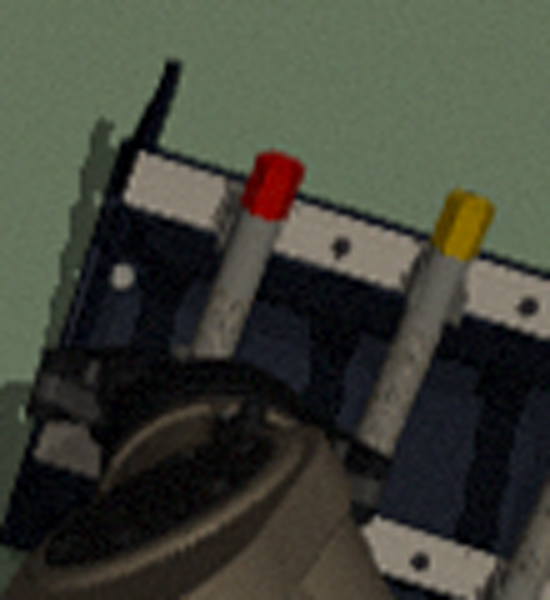

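jog_arm:
  turn:
    - [0,0,0]
    - [0,0,0]
    - [0,0,0]
    - [0,0,0]
    - [0,0,0]
    - [0,5,0]
    - [0,10,0]
    - [0,15,0]
  offset:
    - [0.12,0,-0.5]
    - [0.25,0,-1.0]
    - [0.37,0,-1.5]
    - [0.5,0,-2.0]
    - [-0.3,0,-4]
    - [-1.3,0,-8]
    - [-2.3,0,-12]
    - [-3,0,-14]
  fingers: [0.8,0.8,0.8,0.8,0.8,0.8,0.8,0.8]

```text
time: 9.82
eef_pos: [0.5347, -0.1446, 0.2545]
tool_rot: [[-0.981, 0.167, 0.103], [0.166, 0.986, -0.016], [-0.104, 0.001, -0.995]]
wrist_force: [1.3, 0.8, -4.8]
width: 0.0132
```

```bash
python3 - <<'E'
from fk import *
s=r.read_state();print(s['time'],s['eef_pos'],s['width'],s['qpos'],s['qvel'],'tool F',s['tool_rot'].T@s['wrist_force'],s['tool_rot'].T@s['ft_torque']);print(s['tool_rot'])
for n,c in(('scene',(160,110,320,260)),('top',(350,160,510,310))):
    im=r.read_camera(n);x0,y0,x1,y1=c;np.save(f'pics/{n}5.npy',im);cv2.imwrite(f'pics/{n}5.png',cv2.resize(im[y0:y1,x0:x1],None,fx=4,fy=4,interpolation=2)[:,:,::-1])
E
```

```text
9.825 [ 0.5347 -0.1446  0.2545] 0.013200978792426274 [-0.7294  0.3358  1.1063  1.9453 -0.3886  0.9702  1.9513] [ 0.1934  0.2872  0.0053 -0.6841  0.1717  1.2333 -0.1373] tool F [-0.6294  1.0174  4.8809] [-0.0472  0.0845  0.0299]
[[-0.9806  0.1668  0.1028]
 [ 0.1661  0.986  -0.0161]
 [-0.104   0.0013 -0.9946]]
```

View pics/scene5.png

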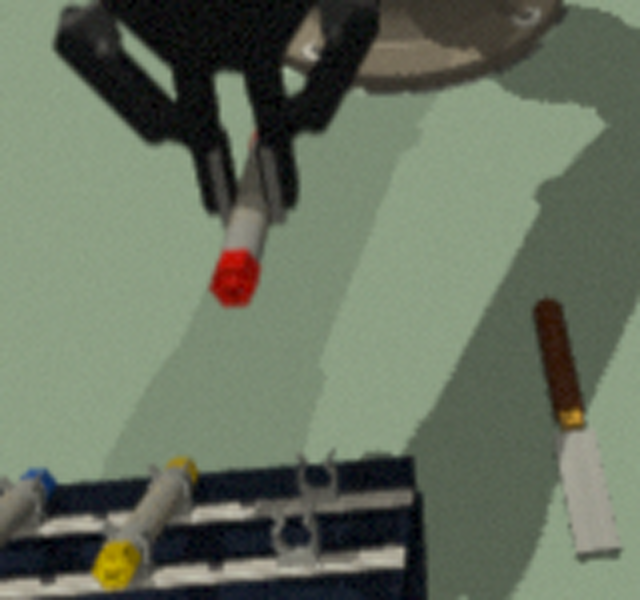

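View pics/top5.png

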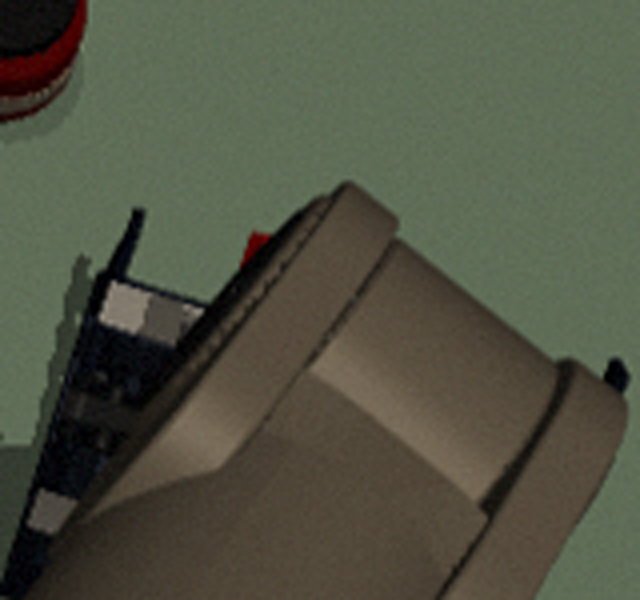

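```bash
cat >> h.py <<'E'
BY=6.7
C=np.array([.6494,.2451,.020])
RP=down(90+BY)@Ro.from_euler('y',14,degrees=True).as_matrix()
E
python3 - <<'E'
from fk import *
s=r.read_state()
T=R14.T
for k in(.1,-.1):
    P=s['eef_pos']+s['tool_rot']@(T@(.005*FZ+k*FX));print(k,P,(proj('scene',P)-[160,110])*4,(proj('scene',P+[0,0,.005])-[160,110])*4)
plan(C+[0,0,.23],RP)
print(ik(C+[0,0,.20],RP,s['qpos'],.003));print(ik(C+[0,0,-.005],RP,s['qpos'],.003))
E
```

```text
0.1 [ 0.6283 -0.1601  0.2938] [231.4809 289.2676] [229.2306 279.4397]
-0.1 [ 0.4433 -0.1291  0.2246] [269.2536 133.204 ] [267.6173 124.6586]
off cm [-4.5088 40.3084  0.938 ] turn deg [-5.018  17.3684 73.95  ]
(array([-0.9731,  0.7119,  0.9933,  1.5685, -0.8639,  1.2999,  0.3352]), np.float64(3.687883064952238e-05), np.float64(0.006364297955852407))
(array([-0.8552,  0.9154,  0.7833,  1.6635, -1.0457,  1.0312,  0.5143]), np.float64(3.3567586832188385e-05), np.float64(0.0058053589452576005))
```

jog_arm:
  turn:
    - [0,2,9]
    - [-1,4,18]
    - [-2,6,27.5]
    - [-2.5,8.5,37]
    - [-3,10.5,46]
    - [-4,13,55.5]
    - [-4.5,15,65]
    - [-5,17.4,74]
  offset:
    - [-0.5,5,0]
    - [-1,10,0]
    - [-1.5,15,0]
    - [-2,20,0]
    - [-2.5,25,0]
    - [-3,30,0.3]
    - [-4,35,0.6]
    - [-4.5,40.3,0.9]
  fingers: [0.8,0.8,0.8,0.8,0.8,0.8,0.8,0.8]

```text
time: 10.92
eef_pos: [0.6469, 0.2456, 0.2461]
tool_rot: [[-0.102, 0.994, -0.032], [0.964, 0.107, 0.243], [0.245, -0.006, -0.97]]
wrist_force: [-0.0, -1.1, -2.4]
width: 0.013
```

```bash
python3 - <<'E'
from fk import *
s=r.read_state();print(s['time'],s['eef_pos'],s['width'],s['qpos'],s['qvel'])
plan(C+[0,0,.10],RP)
E
```

```text
10.925 [0.6469 0.2456 0.2461] 0.01296392786662553 [-1.0299  0.7669  1.1711  1.5897 -0.9623  1.384   0.4197] [-0.1471  0.3869 -0.025  -0.4238 -0.6367  0.2407 -1.5541]
off cm [-3.1569  0.3172 12.2095] turn deg [-0.1997 -0.176  -0.6516]
```

Settle lower, at about 55 mm above the final place, and measure.

jog_arm:
  turn:
    - [0,0,0]
    - [0,0,0]
    - [0,0,0]
    - [0,0,0]
    - [0,0,0]
    - [0,0,0]
  offset:
    - [0,0,0]
    - [-1,0,4]
    - [-2,0,8]
    - [-3.5,0,13]
    - [-4.3,0,16.5]
    - [-4.3,0,16.5]
  fingers: [0.8,0.8,0.8,0.8,0.8,0.8]

```text
time: 11.68
eef_pos: [0.6432, 0.2422, 0.0738]
tool_rot: [[-0.107, 0.994, -0.038], [0.964, 0.113, 0.24], [0.243, -0.011, -0.97]]
wrist_force: [0.8, -0.0, -1.7]
width: 0.0134
```

jog_arm:
  turn:
    - [0,0,0]
    - [0,0,0]
  offset:
    - [0,0,0]
    - [0,0,0]
  fingers: [0.8,0.8]

```text
time: 11.92
eef_pos: [0.6472, 0.2434, 0.0795]
tool_rot: [[-0.11, 0.993, -0.03], [0.963, 0.114, 0.243], [0.245, -0.002, -0.97]]
wrist_force: [0.0, 0.7, -3.2]
width: 0.0132
```

```bash
python3 - <<'E'
from fk import *
s=r.read_state();print(s['time'],s['eef_pos'],s['width'],s['qpos'],s['qvel'],s['wrist_force'])
plan(C+[0,0,-.005],RP)
for n,c in(('scene',(340,150,520,290)),('top',(130,150,290,310))):
    im=r.read_camera(n);x0,y0,x1,y1=c;np.save(f'pics/{n}6.npy',im);cv2.imwrite(f'pics/{n}6.png',cv2.resize(im[y0:y1,x0:x1],None,fx=4,fy=4,interpolation=2)[:,:,::-1])
    for k in(.089,-.089):
        P=s['eef_pos']+s['tool_rot']@(R14.T@(.005*FZ+k*FX));print(n,P,proj(n,P))
    print([b for b in blobs(im,'red',c)])
E
```

```text
11.925 [0.6472 0.2434 0.0795] 0.013180934409438388 [-0.9602  0.9247  1.0143  1.7143 -1.1376  1.1732  0.5959] [-0.0008  0.0025 -0.0057 -0.0009 -0.0003  0.0028 -0.    ] [ 0.0476  0.6605 -3.1637]
off cm [-1.4377  0.2514  6.2902] turn deg [-0.069  -0.1676 -0.1753]
scene [0.6573 0.1549 0.0843] [399.2692 241.8663]
scene [0.6371 0.3318 0.0848] [475.6977 216.4056]
[(93, array([399.9462, 242.    ])), (62, array([477.2419, 216.0323]))]
top [0.6573 0.1549 0.0843] [245.2692 207.0102]
top [0.6371 0.3318 0.0848] [158.1324 204.0331]
[(60, array([245.  , 205.75])), (40, array([133.5, 152. ]))]
```

View pics/scene6.png

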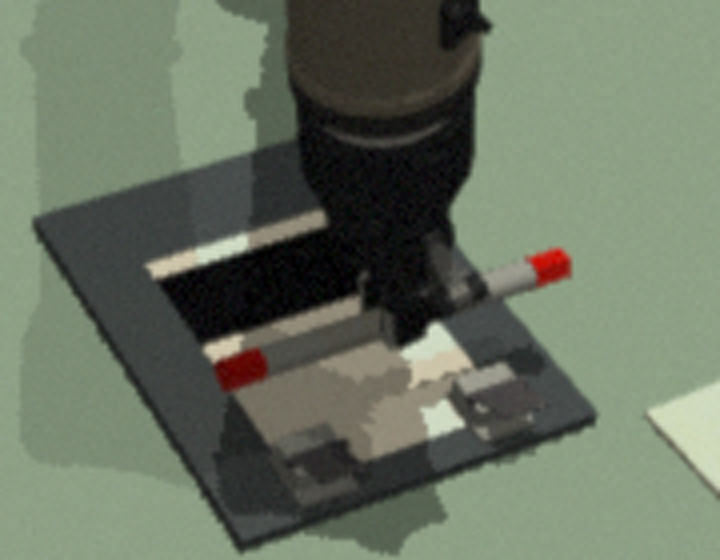

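View pics/top6.png

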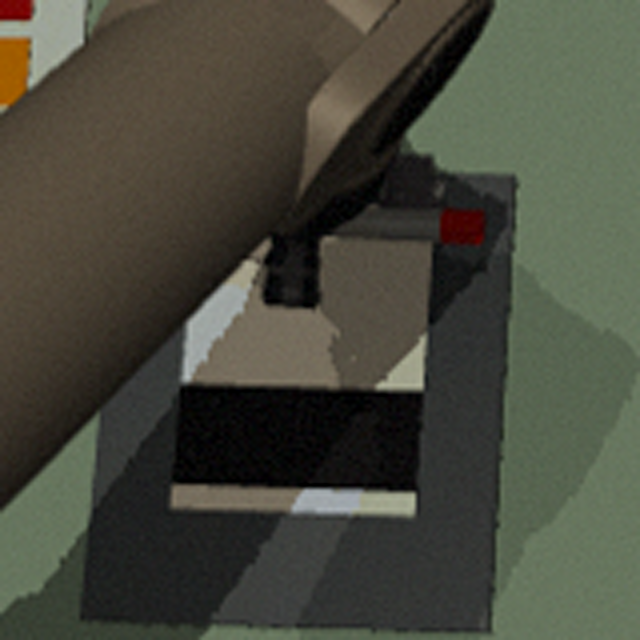

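```bash
cat >> h.py <<'E'
bx=np.array([np.cos(np.radians(BY)),np.sin(np.radians(BY)),0]);by=np.array([-bx[1],bx[0],0])
E
python3 - <<'E'
from fk import *
s=r.read_state()
print(tri((245,205.75),(399.95,242)))
plan(C-.006*bx+[0,0,-.005+.006],RP);plan(C-.006*bx+[0,0,.02],RP)
print('down 1mm',s['tool_rot'].T@[0,0,-.1],'bx',s['tool_rot'].T@bx,'by',s['tool_rot'].T@by)
E
```

```text
(array([0.6594, 0.1555, 0.086 ]), [np.float64(0.1731945706331504), np.float64(0.17319457063310306)])
off cm [-1.3149 -0.3116  5.6536] turn deg [-0.1227 -0.1849 -0.1723]
off cm [-0.8493 -0.317   3.8116] turn deg [-0.1227 -0.1849 -0.1723]
down 1mm [-0.0245  0.0003  0.097 ] bx [ 0.003   1.     -0.0021] by [ 0.9695 -0.0024  0.2451]
```

jog_arm:
  turn:
    - [0,0,0]
    - [-0.1,-0.2,-0.2]
    - [-0.1,-0.2,-0.2]
    - [-0.1,-0.2,-0.2]
    - [-0.1,-0.2,-0.2]
  offset:
    - [-0.5,-0.3,2]
    - [-0.85,-0.3,3.8]
    - [-1.1,-0.3,4.8]
    - [-1.31,-0.3,5.65]
    - [-1.31,-0.3,5.65]
  fingers: [0.8,0.8,0.8,0.8,0.8]

```text
time: 12.65
eef_pos: [0.6422, 0.2442, 0.0186]
tool_rot: [[-0.113, 0.993, -0.032], [0.964, 0.117, 0.239], [0.241, -0.004, -0.971]]
wrist_force: [0.6, -0.1, -2.4]
width: 0.0137
```

```bash
cat > look.py <<'E'
import sys
from fk import *
k=sys.argv[1]
s=r.read_state();print(s['time'],s['eef_pos'],s['width'],s['wrist_force'],s['ft_torque'])
plan(C-.006*bx+[0,0,-.005],RP)
for n,c in(('scene',(340,150,520,290)),('top',(150,150,290,310))):
    im=r.read_camera(n);x0,y0,x1,y1=c;np.save(f'pics/{n}{k}.npy',im);cv2.imwrite(f'pics/{n}{k}.png',cv2.resize(im[y0:y1,x0:x1],None,fx=4,fy=4,interpolation=2)[:,:,::-1])
    for q in(.089,-.089):
        P=s['eef_pos']+s['tool_rot']@(R14.T@(.005*FZ+q*FX));print(n,P,proj(n,P))
    print([b for b in blobs(im,'red',c)])
E
python3 look.py 7
```

```text
12.65 [0.6422 0.2442 0.0186] 0.013717123258340118 [ 0.6217 -0.0976 -2.4049] [-0.3651 -0.0308 -0.047 ]
off cm [-0.081   0.1229  0.3479] turn deg [-0.2193  0.0641 -0.0294]
scene [0.6527 0.1558 0.0237] [395.0096 259.1457]
scene [0.6318 0.3326 0.0235] [467.613  234.2251]
[(92, array([395.5326, 259.1522])), (67, array([468.8806, 234.2239]))]
top [0.6527 0.1558 0.0237] [248.1552 216.206 ]
top [0.6318 0.3326 0.0235] [165.6938 213.7153]
[(57, array([247.7544, 215.0526]))]
```

View pics/scene7.png

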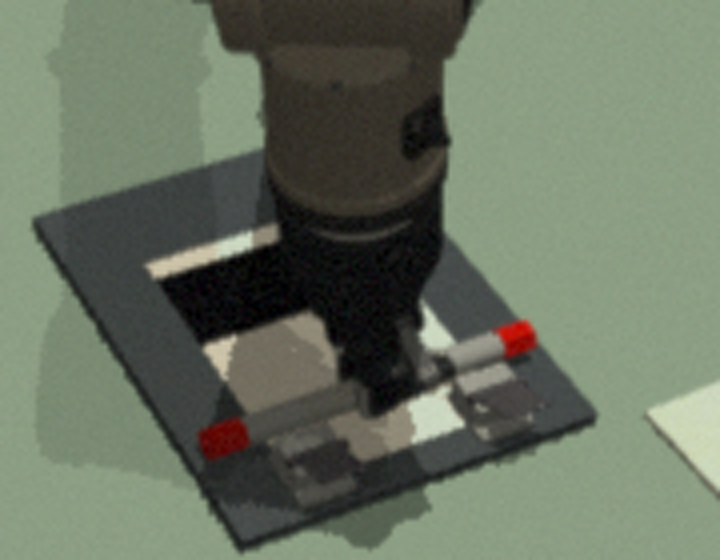

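View pics/top7.png

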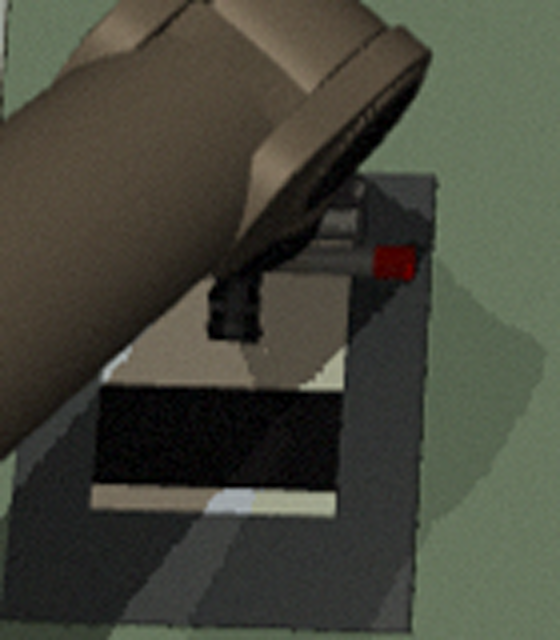

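```bash
python3 - <<'E'
from h import *
T=np.load('pics/top0.npy');S=np.load('pics/scene0.npy')
cv2.imwrite('pics/z1.png',cv2.resize(T[180:220,165:250],None,fx=9,fy=9,interpolation=0)[:,:,::-1])
cv2.imwrite('pics/z2.png',cv2.resize(S[230:285,400:490],None,fx=8,fy=8,interpolation=0)[:,:,::-1])
ctr=np.array([.5729,.2362,.012])
for n,o,k in(('top',(165,180),9),('scene',(400,230),8)):
  for y in(-70,-38,38,70):
    print(n,y,[((proj(n,ctr+.085*bx+y/1000*by+[0,0,z])-o+.5)*k).round(0) for z in(0,.018)])
E
```

```text
top -70 [array([684., 279.]), array([673., 260.])]
top -38 [array([552., 275.]), array([539., 256.])]
top 38 [array([239., 265.]), array([221., 246.])]
top 70 [array([107., 261.]), array([ 88., 242.])]
scene -70 [array([ 52., 285.]), array([ 62., 242.])]
scene -38 [array([159., 248.]), array([170., 204.])]
scene 38 [array([407., 161.]), array([421., 117.])]
scene 70 [array([508., 126.]), array([524.,  82.])]
```

View pics/z1.png

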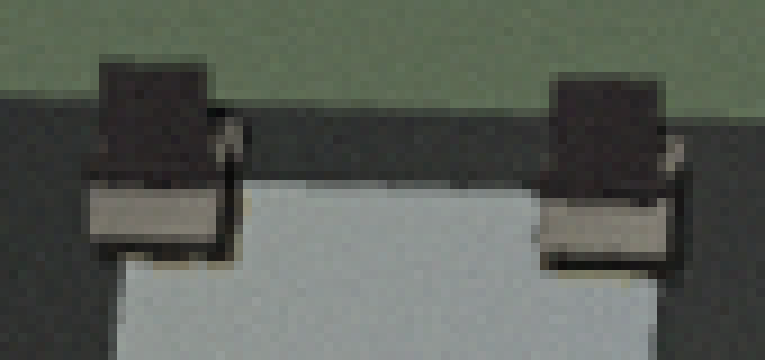

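View pics/z2.png

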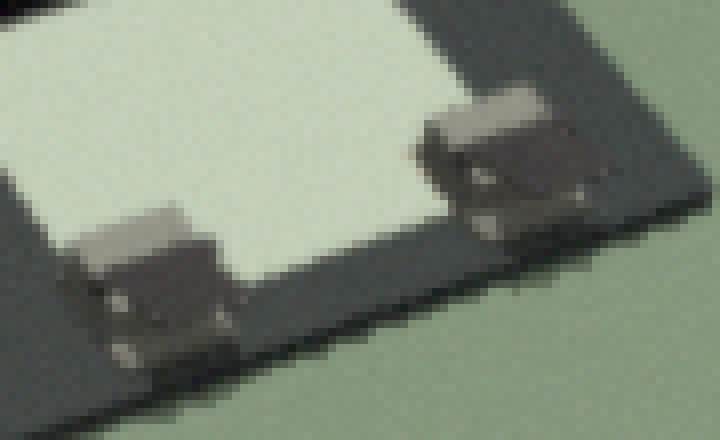

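jog_arm:
  turn:
    - [0,0,0]
    - [-0.2,0,0]
    - [-0.2,0,0]
  offset:
    - [-0.03,0,0.1]
    - [-0.05,0,0.2]
    - [-0.05,0,0.2]
  fingers: [0.8,0.8,0.8]

```text
time: 13.12
eef_pos: [0.6425, 0.2445, 0.0175]
tool_rot: [[-0.113, 0.993, -0.027], [0.964, 0.116, 0.24], [0.241, 0.001, -0.97]]
wrist_force: [-0.1, -0.1, -3.5]
width: 0.0133
```

jog_arm:
  turn:
    - [0,0,0]
    - [0,0,0]
  offset:
    - [-0.02,0,0.1]
    - [-0.02,0,0.1]
  fingers: [0.8,0.8]

```text
time: 13.38
eef_pos: [0.6425, 0.2445, 0.0163]
tool_rot: [[-0.113, 0.993, -0.028], [0.964, 0.116, 0.24], [0.241, 0.0, -0.97]]
wrist_force: [0.2, 0.3, -3.8]
width: 0.0131
```

```bash
python3 - <<'E'
from fk import *
s=r.read_state();print(s['time'],s['eef_pos'],s['width'],s['wrist_force'],s['ft_torque'])
plan(C-.006*bx+[0,0,-.005],RP)
E
```

```text
13.375 [0.6425 0.2445 0.0163] 0.013109882275091538 [ 0.207   0.3097 -3.8378] [-0.3653 -0.0356  0.0045]
off cm [-0.0501  0.0948  0.1171] turn deg [ 0.0303  0.0374 -0.0068]
```

jog_arm:
  turn:
    - [0,0,0]
    - [0,0,0]
  offset:
    - [-0.02,0,0.1]
    - [-0.02,0,0.1]
  fingers: [0.8,0.8]

```text
time: 13.62
eef_pos: [0.6425, 0.2445, 0.0152]
tool_rot: [[-0.113, 0.993, -0.028], [0.964, 0.116, 0.24], [0.241, 0.0, -0.97]]
wrist_force: [-0.3, -1.0, -3.3]
width: 0.013
```

jog_arm:
  turn:
    - [0,0,0]
    - [0,0,0]
  offset:
    - [-0.02,0,0.1]
    - [-0.02,0,0.1]
  fingers: [0.8,0.8]

```text
time: 13.88
eef_pos: [0.6426, 0.2445, 0.0148]
tool_rot: [[-0.113, 0.993, -0.027], [0.964, 0.116, 0.24], [0.242, 0.001, -0.97]]
wrist_force: [-1.7, -0.4, 2.3]
width: 0.013
```

```bash
python3 - <<'E'
from fk import *
s=r.read_state();print(s['time'],s['eef_pos'],s['width'],s['wrist_force'],s['ft_torque'])
plan(C-.006*bx+[0,0,-.005],RP)
E
```

```text
13.875 [0.6426 0.2445 0.0148] 0.012950349597312652 [-1.7092 -0.4231  2.2845] [-0.2345  0.4501  0.1209]
off cm [-0.012   0.0806 -0.0203] turn deg [ 0.0482  0.014  -0.0083]
```

jog_arm:
  turn:
    - [0,0,0]
    - [0,0,0]
    - [0,0,0]
    - [0,0,0]
  offset:
    - [0,0.1,-0.05]
    - [0,0.2,-0.05]
    - [0,0.3,-0.05]
    - [0,0.3,-0.05]
  fingers: [0.8,0.8,0.8,0.8]

```text
time: 14.38
eef_pos: [0.6455, 0.2449, 0.0148]
tool_rot: [[-0.113, 0.993, -0.028], [0.964, 0.117, 0.24], [0.241, 0.0, -0.97]]
wrist_force: [-3.9, -0.7, 2.5]
width: 0.0134
```

```bash
python3 look.py 8
```

```text
14.375 [0.6455 0.2449 0.0148] 0.013352341874150705 [-3.9041 -0.6798  2.5377] [-0.1458  0.9438  0.222 ]
off cm [-0.0165 -0.2049 -0.0229] turn deg [ 0.0217  0.0259 -0.0025]
scene [0.6558 0.1565 0.0199] [395.6421 261.3712]
scene [0.6351 0.3332 0.0198] [468.1809 236.373 ]
[(91, array([396.3187, 261.5275])), (64, array([469.7188, 236.125 ]))]
top [0.6558 0.1565 0.0199] [248.3392 215.1884]
top [0.6351 0.3332 0.0198] [166.1932 212.6498]
[(50, array([248.28, 214.32]))]
```

View pics/scene8.png

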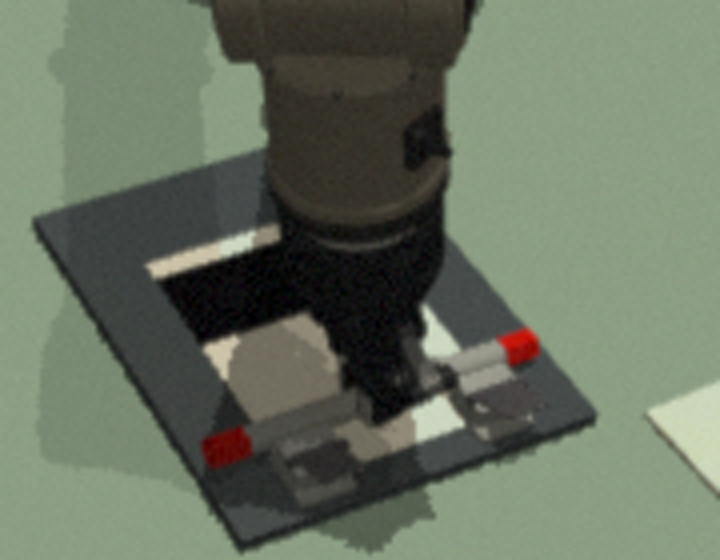

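View pics/top8.png

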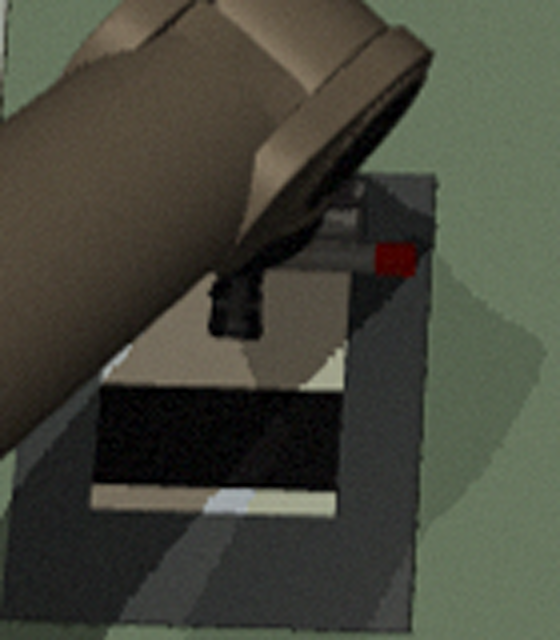

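jog_arm:
  turn:
    - [0,0,0]
    - [0,0,0]
    - [0,0,0]
  offset:
    - [0,0.1,0]
    - [0,0.2,0]
    - [0,0.2,0]
  fingers: [0.8,0.8,0.8]

```text
time: 14.85
eef_pos: [0.6477, 0.2451, 0.0148]
tool_rot: [[-0.113, 0.993, -0.027], [0.964, 0.116, 0.24], [0.241, 0.001, -0.97]]
wrist_force: [-4.6, -0.2, 2.7]
width: 0.013
```

jog_arm:
  turn:
    - [0,0,0]
    - [0,0,0]
  offset:
    - [0,0.1,0]
    - [0,0.1,0]
  fingers: [0.8,0.8]

```text
time: 15.1
eef_pos: [0.648, 0.2451, 0.0148]
tool_rot: [[-0.113, 0.993, -0.029], [0.964, 0.116, 0.24], [0.242, -0.0, -0.97]]
wrist_force: [-5.7, -1.0, 5.7]
width: 0.0132
```

```bash
python3 - <<'E'
from fk import *
s=r.read_state();print(s['time'],s['eef_pos'],s['width'],s['wrist_force'],s['ft_torque'])
plan(C+[0,0,-.005],RP)
E
```

```text
15.1 [0.648  0.2451 0.0148] 0.013198953483502583 [-5.7462 -1.0149  5.6646] [-0.0481  1.3939  0.2548]
off cm [-0.0107  0.1366 -0.0208] turn deg [-0.0223  0.0175 -0.0183]
```

jog_arm:
  turn:
    - [0,0,0]
    - [0,0,0]
  offset:
    - [0,0.1,0]
    - [0,0.1,0]
  fingers: [0.8,0.8]

```text
time: 15.35
eef_pos: [0.6481, 0.2451, 0.0148]
tool_rot: [[-0.113, 0.993, -0.031], [0.964, 0.117, 0.24], [0.242, -0.002, -0.97]]
wrist_force: [-8.7, -1.1, 8.2]
width: 0.0131
```

```bash
python3 look.py 9
```

```text
15.35 [0.6481 0.2451 0.0148] 0.013082636679611605 [-8.6726 -1.088   8.2188] [-0.092   2.0649  0.499 ]
off cm [-0.0128 -0.4687 -0.0217] turn deg [-0.1349 -0.0127 -0.0309]
scene [0.6585 0.1567 0.0198] [396.2451 262.3389]
scene [0.6377 0.3335 0.0198] [468.876  237.2112]
[(96, array([396.75  , 262.3542])), (64, array([470.375 , 236.9531]))]
top [0.6585 0.1567 0.0198] [248.4338 214.0002]
top [0.6377 0.3335 0.0198] [166.3165 211.4644]
[(54, array([248.1481, 213.2222]))]
```

View pics/scene9.png

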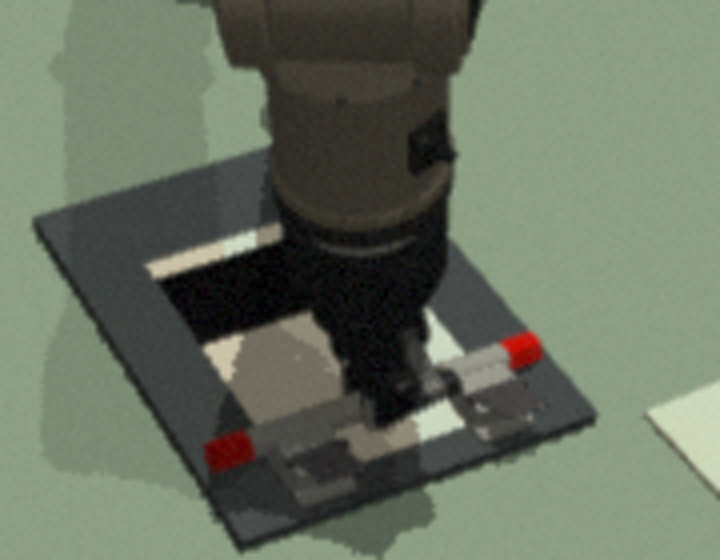

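jog_arm:
  turn:
    - [0,0,-0.4]
    - [0,0,-0.4]
  offset:
    - [0,0,-0.03]
    - [0,0,-0.03]
  fingers: [0.8,0.8]

```text
time: 15.7
eef_pos: [0.648, 0.2451, 0.0148]
tool_rot: [[-0.119, 0.992, -0.03], [0.963, 0.123, 0.24], [0.242, -0.001, -0.97]]
wrist_force: [-8.7, -1.1, 6.1]
width: 0.0128
```

```bash
python3 - <<'E'
from fk import *
s=r.read_state();print(s['time'],s['eef_pos'],s['width'],s['wrist_force'],s['ft_torque'])
plan(C+[0,0,-.005],RP)
E
```

```text
15.7 [0.648  0.2451 0.0148] 0.012803989807723268 [-8.6648 -1.1114  6.1223] [-0.1093  1.7701  0.3105]
off cm [-0.0115  0.1341 -0.0227] turn deg [-0.1299 -0.0044  0.3549]
```

jog_arm:
  turn:
    - [0,0,-0.5]
    - [0,0,-0.5]
  offset:
    - [0,0,-0.03]
    - [0,0,-0.03]
  fingers: [0.8,0.8]

```text
time: 15.95
eef_pos: [0.6481, 0.2451, 0.0148]
tool_rot: [[-0.128, 0.991, -0.03], [0.962, 0.131, 0.24], [0.242, 0.001, -0.97]]
wrist_force: [-8.5, -0.9, 4.6]
width: 0.0129
```

```bash
python3 - <<'E'
from fk import *
s=r.read_state();print(s['time'],s['eef_pos'],s['width'],s['wrist_force'],s['ft_torque'])
plan(C+[0,0,-.005],RP)
E
```

```text
15.95 [0.6481 0.2451 0.0148] 0.012945608735447528 [-8.4786 -0.8575  4.5589] [-0.1658  1.6921  0.0915]
off cm [-0.0103  0.1319 -0.0179] turn deg [-0.1246 -0.0032  0.8289]
```

jog_arm:
  turn:
    - [0,0,0]
    - [0,0,0]
    - [0,0,0]
    - [0,0,0]
    - [0,0,0]
    - [0,0,0]
  offset:
    - [0,0,0]
    - [0,0,0]
    - [0,0,0]
    - [0,0,0]
    - [0,0,0]
    - [0,0,0]
  fingers: [1.3,1.5,1.7,1.9,2.3,2.6]
  force: 20

```text
time: 16.7
eef_pos: [0.6505, 0.2449, 0.0158]
tool_rot: [[-0.129, 0.991, -0.025], [0.962, 0.131, 0.239], [0.241, 0.006, -0.971]]
wrist_force: [0.2, 0.6, -0.2]
width: 0.0261
```

```bash
python3 look.py 10; python3 -c "
from fk import *
s=r.read_state();print('up',s['tool_rot'].T@[0,0,1])"
```

```text
16.7 [0.6505 0.2449 0.0158] 0.026131293713857136 [ 0.1749  0.6324 -0.1692] [-0.2979 -0.018  -0.0024]
off cm [ 0.0248 -0.7105  0.0807] turn deg [0.1516 0.0701 0.9013]
scene [0.6622 0.1567 0.0209] [396.965  263.3869]
scene [0.6388 0.3331 0.0207] [469.0601 237.3764]
[(95, array([396.6842, 262.3474])), (64, array([470.375 , 236.9531]))]
top [0.6622 0.1567 0.0209] [248.6958 212.2383]
top [0.6388 0.3331 0.0207] [166.4897 210.8945]
[(53, array([248.3585, 213.2453]))]
up [ 0.2409  0.0057 -0.9705]
```

View pics/scene10.png

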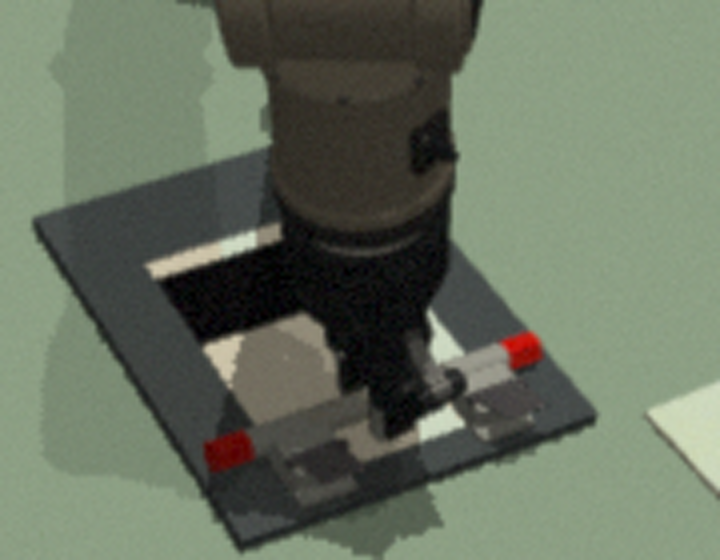

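jog_arm:
  turn:
    - [0,0,0]
    - [0,0,0]
    - [0,0,0]
    - [0,0,0]
    - [0,0,0]
    - [0,0,0]
    - [0,0,0]
    - [0,0,0]
  offset:
    - [0,-0.1,0]
    - [0.1,-0.1,-0.4]
    - [0.25,-0.1,-1.0]
    - [0.5,-0.1,-2]
    - [1,-0.1,-4]
    - [2,0,-8]
    - [3,0,-12]
    - [4,0,-16]
  fingers: [3.5,3.5,3.5,3.5,3.5,3.5,3.5,3.5]

```text
time: 17.8
eef_pos: [0.6489, 0.2449, 0.1832]
tool_rot: [[-0.128, 0.991, -0.026], [0.962, 0.131, 0.24], [0.241, 0.006, -0.97]]
wrist_force: [0.1, 0.3, -0.2]
width: 0.0354
```

jog_arm:
  turn:
    - [0,0,0]
    - [0,0,0]
    - [0,0,0]
    - [0,0,0]
  offset:
    - [0,-5,0]
    - [0,-10,0]
    - [0,-15,0]
    - [0,-20,0]
  fingers: [3.5,3.5,3.5,3.5]

```text
time: 18.3
eef_pos: [0.4492, 0.2184, 0.1804]
tool_rot: [[-0.128, 0.991, -0.027], [0.962, 0.131, 0.241], [0.243, 0.005, -0.97]]
wrist_force: [-0.0, 0.4, 1.1]
width: 0.0351
```

```bash
python3 look.py 11
```

```text
18.3 [0.4492 0.2184 0.1804] 0.0351083009716902 [-0.036   0.4315  1.0722] [-0.1801 -0.1316  0.0154]
off cm [-4.004  19.5162 16.1416] turn deg [ 0.0756 -0.0573  0.8524]
scene [0.4608 0.1302 0.1853] [357.7429 142.2709]
scene [0.4375 0.3067 0.1854] [431.9799 121.7083]
[(96, array([396.7292, 262.4375])), (64, array([470.375 , 236.9531]))]
top [0.4608 0.1302 0.1853] [232.1335 300.8426]
top [0.4375 0.3067 0.1854] [131.4651 299.1066]
[(81, array([248.3827, 213.3457])), (77, array([166.3247, 210.4805]))]
```

View pics/scene11.png

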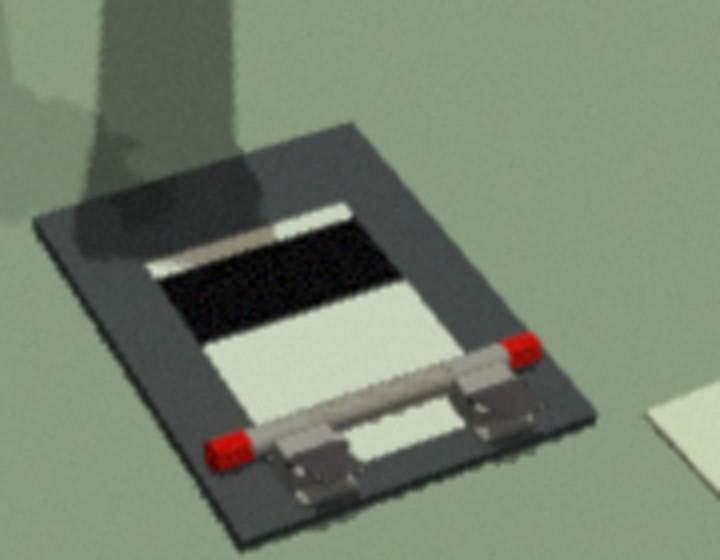

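View pics/top11.png

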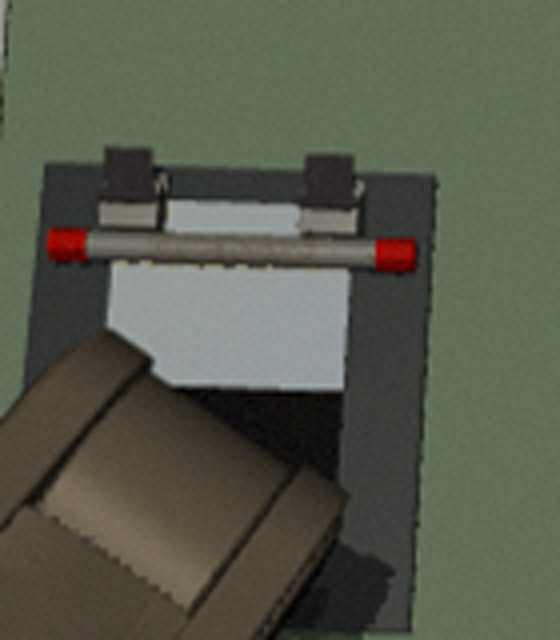

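```bash
python3 - <<'E'
from h import *
T=np.load('pics/top11.npy');S=np.load('pics/scene11.npy')
a=onz('top',(248.38,213.35),.02);b=onz('top',(166.32,210.48),.02)
print('mid',(a+b)/2,'len',np.linalg.norm(a-b),'yaw',np.degrees(np.arctan2(-(b-a)[0],(b-a)[1])))
ctr=np.array([.5729,.2362,.012])
d=(a+b)/2-ctr;print('board frame',d@bx,d@by)
a2=tri((248.38,213.35),(396.73,262.44));b2=tri((166.32,210.48),(470.37,236.95));print(a2,b2)
z=cv2.resize(T[190:225,150:260],None,fx=7,fy=7,interpolation=0)[:,:,::-1];cv2.imwrite('pics/z3.png',z)
z=cv2.resize(S[230:275,385:480],None,fx=8,fy=8,interpolation=0)[:,:,::-1];cv2.imwrite('pics/z4.png',z)
for y in(-89,89):print(proj('top',ctr+.077*bx+y/1000*by+[0,0,.008]))
E
```

```text
mid [0.6498 0.2455 0.02  ] len 0.17797060417308205 yaw 6.4581942191307355
board frame 0.07748672450613676 0.0002448426813213528
(array([0.6597, 0.157 , 0.0208]), [np.float64(0.12003236416953884), np.float64(0.12003236416963257)]) (array([0.6397, 0.3341, 0.0224]), [np.float64(1.0305538348819356), np.float64(1.030553834881818)])
[248.4972 213.4035]
[166.3896 210.869 ]
```

View pics/z3.png

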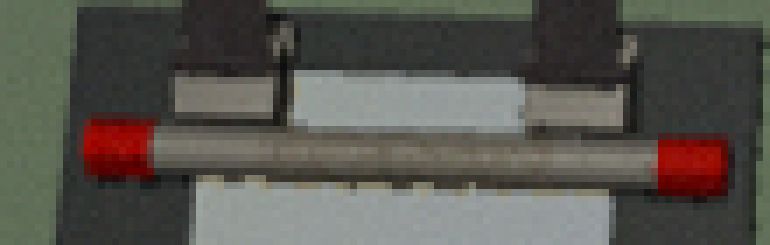

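View pics/z4.png

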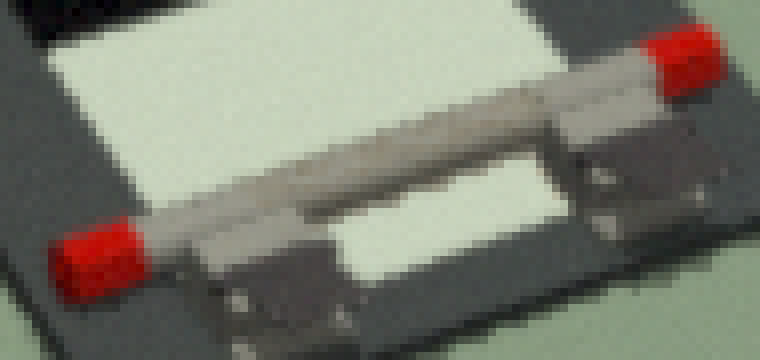

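```bash
cat >> h.py <<'E'
ctr=np.array([.5729,.2362,0])
E
python3 - <<'E'
from fk import *
s=r.read_state();print(s['eef_pos'],s['qpos'])
P=ctr+.025*bx+[0,0,.018]
plan(P+[0,0,.08],down(90+BY));plan(P,down(90+BY));print(ik(P,down(90+BY),s['qpos'],.003))
E
```

```text
[0.4452 0.2183 0.1792] [-1.4039  0.5675  1.3244  2.1301 -0.9315  1.0974  0.5608]
off cm [-1.9197 15.4055  7.8799] turn deg [ -0.1541 -14.1652   0.8098]
off cm [-3.8775 15.4129 15.6366] turn deg [ -0.1541 -14.1652   0.8098]
(array([-1.1876,  1.0267,  1.0813,  1.7534, -1.0472,  1.0592,  0.4093]), np.float64(1.846368846072265e-05), np.float64(0.0017582647358184399))
```

jog_arm:
  turn:
    - [0,-4,0]
    - [0,-8,0.4]
    - [0,-12,0.8]
    - [-0.2,-14.2,0.8]
    - [-0.2,-14.2,0.8]
  offset:
    - [-0.5,5,2]
    - [-1,10,4]
    - [-1.5,14,6]
    - [-1.9,15.4,7.9]
    - [-1.9,15.4,7.9]
  fingers: [2,1,0,0,0]

```text
time: 19.02
eef_pos: [0.6038, 0.2406, 0.098]
tool_rot: [[-0.119, 0.993, 0.006], [0.993, 0.119, -0.005], [-0.005, 0.005, -1.0]]
wrist_force: [-0.7, 0.0, 0.5]
width: 0.0003
```

jog_arm:
  turn:
    - [0,0,0]
    - [0,0,0]
    - [0,0,0]
    - [0,0,0]
  offset:
    - [0,0,3]
    - [0,0,6]
    - [0,0,7.5]
    - [0,0,7.5]
  fingers: [0,0,0,0]

```text
time: 19.52
eef_pos: [0.6037, 0.2393, 0.0243]
tool_rot: [[-0.117, 0.993, 0.006], [0.993, 0.117, -0.003], [-0.004, 0.006, -1.0]]
wrist_force: [0.8, 0.4, -0.3]
width: -0.0002
```

```bash
python3 - <<'E'
from fk import *
s=r.read_state();print(s['time'],s['eef_pos'],s['width'],s['wrist_force'],s['ft_torque'])
plan(ctr+.045*bx+[0,0,.019],down(90+BY))
im=r.read_camera('scene');cv2.imwrite('pics/s12.png',cv2.resize(im[150:290,340:520],None,fx=4,fy=4,interpolation=2)[:,:,::-1])
E
```

```text
19.525 [0.6037 0.2393 0.0243] -0.0002126174761722764 [ 0.7847  0.4447 -0.2872] [-0.0221 -0.0093 -0.0003]
off cm [0.0544 1.4036 0.5371] turn deg [0.3307 0.2158 0.01  ]
```

View pics/s12.png

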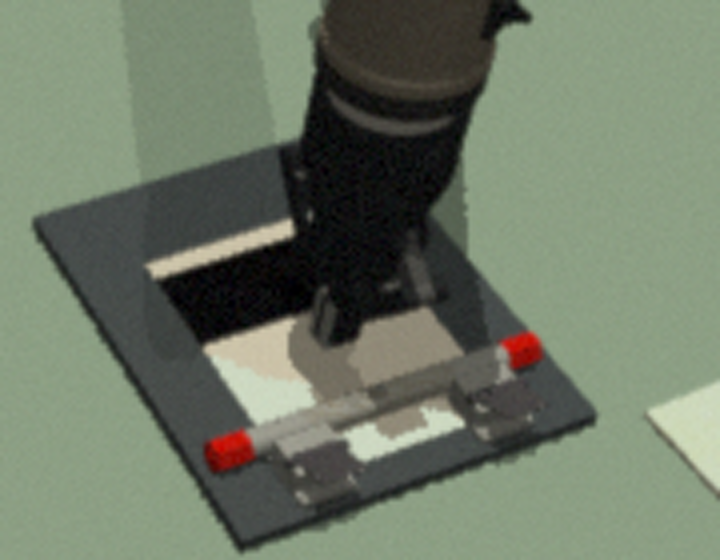

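jog_arm:
  turn:
    - [0,0,0]
    - [0.3,0.2,0]
    - [0.3,0.2,0]
    - [0.3,0.2,0]
    - [0.3,0.2,0]
  offset:
    - [0.05,0,0.3]
    - [0.05,0.3,0.6]
    - [0.05,0.8,0.6]
    - [0.05,1.2,0.6]
    - [0.05,1.2,0.6]
  fingers: [0,0,0,0,0]

```text
time: 20.2
eef_pos: [0.6164, 0.2414, 0.018]
tool_rot: [[-0.117, 0.993, 0.002], [0.993, 0.117, -0.001], [-0.001, 0.001, -1.0]]
wrist_force: [-0.3, 0.6, -0.8]
width: -0.0
```

```bash
python3 - <<'E'
from fk import *
s=r.read_state();print(s['time'],s['eef_pos'],s['wrist_force'],s['ft_torque'],(s['eef_pos']-ctr)@bx,(s['eef_pos']-ctr)@by)
im=r.read_camera('scene');cv2.imwrite('pics/s13.png',cv2.resize(im[150:290,340:520],None,fx=4,fy=4,interpolation=2)[:,:,::-1])
E
```

```text
20.2 [0.6164 0.2414 0.018 ] [-0.3006  0.574  -0.7821] [ 0.0547 -0.0447 -0.0842] 0.04378810809606653 5.8968479861651434e-05
```

View pics/s13.png

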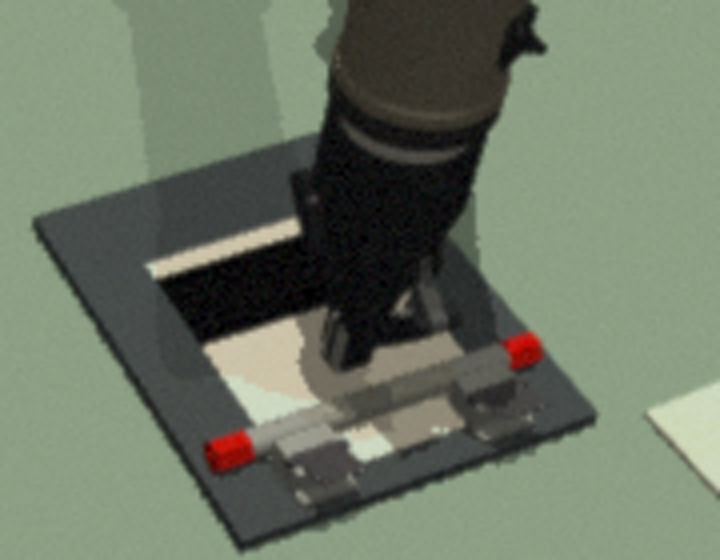

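Advance in small steps until contact.

jog_arm:
  turn:
    - [0,0,0]
    - [0,0,0]
    - [0,0,0]
    - [0,0,0]
  offset:
    - [0,0.2,0]
    - [0,0.4,0]
    - [0,0.6,0]
    - [0,0.8,0]
  fingers: [0,0,0,0]

```text
time: 20.75
eef_pos: [0.624, 0.2424, 0.018]
tool_rot: [[-0.117, 0.993, 0.001], [0.993, 0.117, -0.001], [-0.001, 0.001, -1.0]]
wrist_force: [0.1, 0.6, -0.1]
width: -0.0004
```

jog_arm:
  turn:
    - [0,0,0]
    - [0,0,0]
    - [0,0,0]
  offset:
    - [0,0.1,0]
    - [0,0.2,0]
    - [0,0.2,0]
  fingers: [0,0,0]

```text
time: 21.12
eef_pos: [0.6258, 0.2426, 0.0179]
tool_rot: [[-0.117, 0.993, 0.001], [0.993, 0.117, -0.001], [-0.001, 0.001, -1.0]]
wrist_force: [0.4, -0.2, -0.3]
width: -0.0002
```

jog_arm:
  turn:
    - [0,0,0]
    - [0,0,0]
    - [0,0,0]
  offset:
    - [0,0.1,0]
    - [0,0.2,0]
    - [0,0.2,0]
  fingers: [0,0,0]

```text
time: 21.5
eef_pos: [0.6279, 0.2429, 0.0179]
tool_rot: [[-0.117, 0.993, 0.001], [0.993, 0.117, -0.001], [-0.001, 0.001, -1.0]]
wrist_force: [-0.5, 0.1, 0.1]
width: 0.0
```

jog_arm:
  turn:
    - [0,0,0]
    - [0,0,0]
    - [0,0,0]
  offset:
    - [0,0.1,0]
    - [0,0.2,0]
    - [0,0.2,0]
  fingers: [0,0,0]

```text
time: 21.88
eef_pos: [0.6297, 0.2431, 0.0179]
tool_rot: [[-0.117, 0.993, 0.001], [0.993, 0.117, -0.001], [-0.001, 0.001, -1.0]]
wrist_force: [-0.5, 0.1, -0.4]
width: -0.0002
```

jog_arm:
  turn:
    - [0,0,0]
    - [0,0,0]
  offset:
    - [0,0.1,0]
    - [0,0.1,0]
  fingers: [0,0]

```text
time: 22.12
eef_pos: [0.6301, 0.2431, 0.0179]
tool_rot: [[-0.117, 0.993, -0.0], [0.993, 0.117, -0.0], [-0.0, -0.0, -1.0]]
wrist_force: [-3.7, -0.9, 2.2]
width: -0.0
```

jog_arm:
  turn:
    - [0,0,0]
    - [0,0,0]
  offset:
    - [0,0.1,0]
    - [0,0.1,0]
  fingers: [0,0]

```text
time: 22.38
eef_pos: [0.6303, 0.2432, 0.0178]
tool_rot: [[-0.117, 0.993, -0.002], [0.993, 0.117, -0.0], [-0.0, -0.002, -1.0]]
wrist_force: [-8.0, -0.8, 4.8]
width: 0.0002
```

```bash
python3 - <<'E'
from fk import *
s=r.read_state();print(s['time'],s['eef_pos'],s['wrist_force'],s['ft_torque'],(s['eef_pos']-ctr)@bx,(s['eef_pos']-ctr)@by)
im=r.read_camera('scene');cv2.imwrite('pics/s14.png',cv2.resize(im[150:290,340:520],None,fx=4,fy=4,interpolation=2)[:,:,::-1])
print(blobs(im,'red',(340,150,520,290)))
E
```

```text
22.375 [0.6303 0.2432 0.0178] [-7.9592 -0.8229  4.8251] [-0.0798  1.4323  0.0112] 0.057814829823870505 0.00021703793313438308
[(97, array([396.7835, 262.4639])), (64, array([470.375 , 236.9531]))]
```

View pics/s14.png

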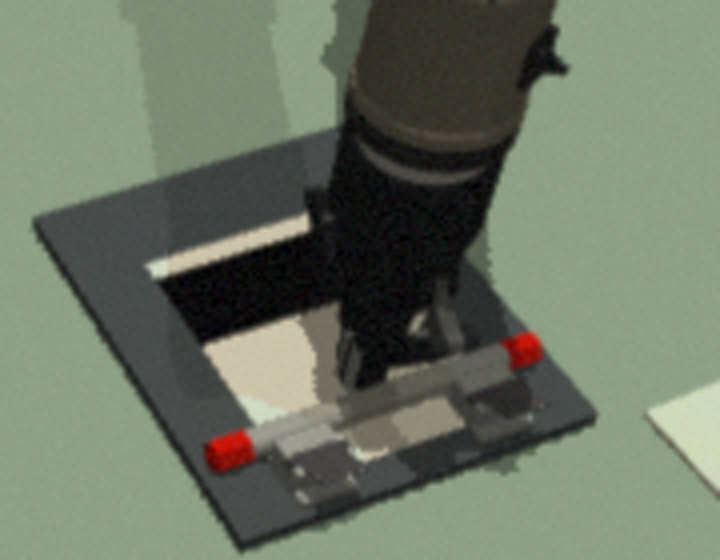

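jog_arm:
  turn:
    - [0,0,0]
    - [0,0,0]
    - [0,0,0]
    - [0,0,0]
    - [0,0,0]
    - [0,0,0]
    - [0,0,0]
    - [0,0,0]
  offset:
    - [0,-0.1,0]
    - [0,-0.4,0]
    - [0,-1,0]
    - [0,-3,-1]
    - [0,-6,-5]
    - [0,-10,-10]
    - [0,-14,-15]
    - [0,-16,-18]
  fingers: [0,0,0,0,0,0,0,0]

```text
time: 23.42
eef_pos: [0.4714, 0.2243, 0.1993]
tool_rot: [[-0.117, 0.993, 0.002], [0.993, 0.117, 0.001], [0.001, 0.002, -1.0]]
wrist_force: [1.4, 0.4, 0.1]
width: -0.0
```

jog_arm:
  turn:
    - [0,0,0]
    - [0,0,0]
  offset:
    - [0,0,0]
    - [0,0,0]
  fingers: [0,0]

```text
time: 23.68
eef_pos: [0.4727, 0.2251, 0.1973]
tool_rot: [[-0.118, 0.993, 0.001], [0.993, 0.118, -0.0], [-0.0, 0.001, -1.0]]
wrist_force: [-1.1, -0.1, -0.1]
width: -0.0002
```

```bash
python3 - <<'E'
from fk import *
s=r.read_state();print(s['time'],s['eef_pos'],s['wrist_force'])
S=r.read_camera('scene');T=r.read_camera('top')
cv2.imwrite('pics/s15.png',S[:,:,::-1])
cv2.imwrite('pics/t15.png',cv2.resize(T[150:360,130:530],None,fx=2,fy=2)[:,:,::-1])
p=blobs(T,'red',(155,190,265,230));q=blobs(S,'red',(340,200,520,290));print(p,q)
p=sorted([x[1] for x in p[:2]],key=lambda u:-u[0])
a,b=onz('top',p[0],.02),onz('top',p[1],.02);d=(a+b)/2-ctr
print('board x,y',d@bx,d@by,'yaw',np.degrees(np.arctan2(-(b-a)[0],(b-a)[1])))
cv2.imwrite('pics/z5.png',cv2.resize(T[190:225,150:260],None,fx=7,fy=7,interpolation=0)[:,:,::-1])
E
```

```text
23.675 [0.4727 0.2251 0.1973] [-1.0905 -0.0822 -0.1012]
[(82, array([248.3537, 213.2927])), (79, array([166.2911, 210.5443]))] [(96, array([396.7292, 262.4375])), (64, array([470.375 , 236.9531]))]
board x,y 0.0774769932064026 0.00030171811374207774 yaw 6.5454825386642765
```

View pics/s15.png

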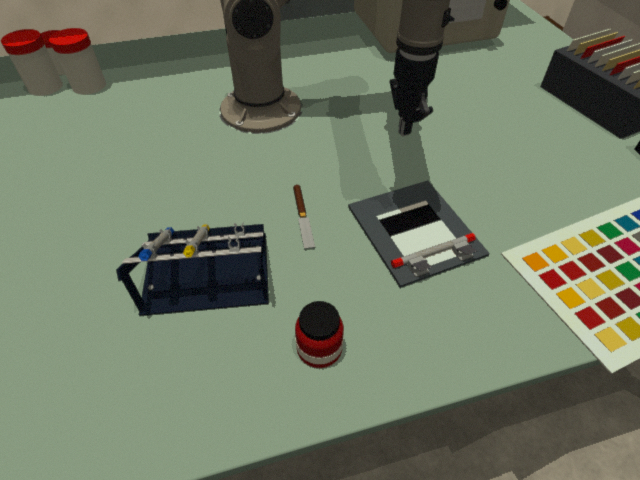

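View pics/t15.png

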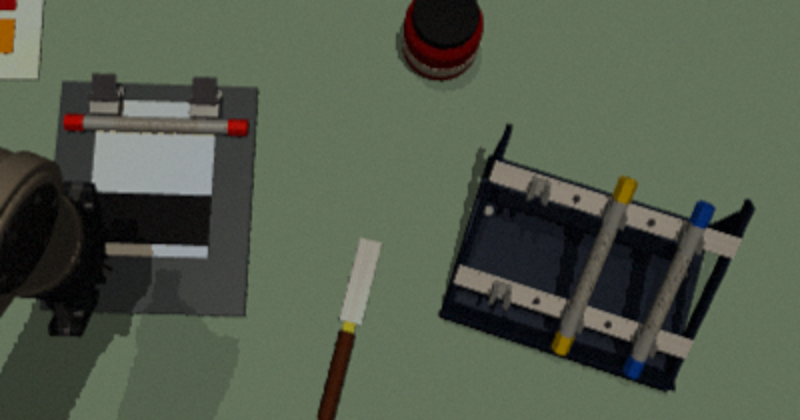

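View pics/z5.png

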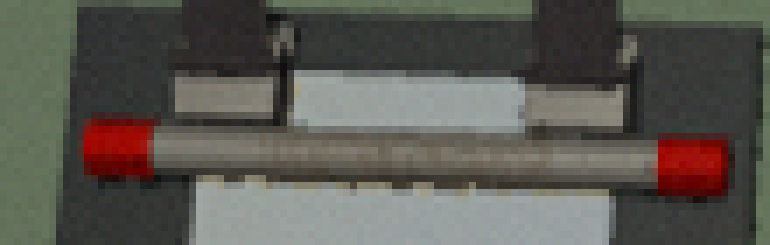

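```bash
python3 -c "
from workcell import r
print(r.close_job())"
```

```text
the job is handed in; nothing more can be done
None
```

The red-capped bar is out of its clips and lying across the card at the head of the board, against both card clips. I let go of it, backed the arm clear and handed the job in at about 24 s of the 56 s allowed.

- **Removal:** I gripped the bar at its middle between the rails and pulled it straight out along the clip-mouth direction for about 40 mm. The gripper had to be pitched 14° from perpendicular to the slope, because a wrist joint limit ruled out a square approach.
- **Placing:** I lowered it onto the card, slid it to the clips and trimmed its angle until both clips bore on it. The caps did not move in the pictures when I released it. I then pushed the middle of the bar at about 8 N with the closed fingers to seat it. It didn't move, and there was no twist at the wrist.

**Last checks:**

| Check | Measured | Wanted |
|---|---|---|
| Bar axis in the board frame, x | 77.5 mm | 77 mm |
| Off centre between the clips | 0.3 mm | 0 mm |
| Angle | 6.55° | 6.7° (board, itself measured from the pictures) |

- **Disagreement:** sighting the left cap in both cameras put it about 2 mm higher than expected (22.4 mm, against 20 mm). The two sight lines missed each other by about 2 mm, which is within the calibration error. The bar looks flat in both pictures.
- **Contact with the clips:** this rests on the push force and twist readings; the pictures cannot resolve a gap under about 1 mm.
- **Other items:** the yellow and blue bars are still in their clips, and the jar and palette knife look untouched.

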